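# Prop the lap's hood and tighten its lock ring with the pin spanner

### The job

Swing the prop rod of the bench lap up until its tip sits in the socket on the raised hood. Then take the pin spanner, put both its prongs into the two holes of the lock ring, turn the ring clockwise (seen from above) with it as far as it goes, and lay the spanner back on its rest the way it lay. Turn the ring only with the spanner, do not push the hood down, and leave everything else on the bench where it is.

Things in the scene. Friction and masses are not known exactly. Their poses are not given: they have to be found in the camera images.
- lap: Bench flat lap (glass grinder): grey base 250 (x) x 260 (y) x 45 mm high, fixed to the bench, with a flat aluminium lap plate 176 mm across (top at 55 mm) and on its middle the steel lock ring. Origin: centre of the underside, on the bench and on the ring's axis; z up. Its x axis points to the side that carries the prop rod, its y axis to the side where the hood is hinged. Place and yaw vary.
- hood (a joint): Grey sheet hood 250 wide x 220 long x 34 mm deep, hinged along the lap's +y edge (hinge line parallel to the lap's x, 135 mm to +y of its axis, 85 mm high). It stands raised, 80 degrees from closed, its free edge leaning 38 mm back over the lap, 302 mm high. Joint 0 rad = raised as at the start, grows as it falls shut. A stiff hinge holds it.
- prop_hinge (a point): Pivot of the prop rod, on the rod's centre line, on the lap's +x side: at 163, 10, 55 mm in the lap's frame. The pivot's axis is the lap's x axis; this point's axes are the lap's.
- prop (a joint): Angle of the prop rod, rad: 0 = lying level, pointing along the lap's -y; pi/2 = straight up; 1.894 = its stop, leaning 0.32 rad past upright towards the hood, tip in the socket. The pivot is stiff (0.13 N m): the rod stays where it is left. Starts between 0.1 and 0.4.
- prop_knob (a point): Centre of the black ball knob, 22 mm across, on the prop rod 180 mm from its pivot: the place to pinch it. Pinched across the lap's x axis, it turns between the fingers as the rod swings; the rod's end stands 51 mm beyond it.
- prop_tip (a point): Centre of the ball end (13 mm across) of the prop rod: a steel rod 10 mm thick, 231 mm from pivot to this point. It swings in an upright plane parallel to the lap's y-z plane, 38 mm clear of the lap's and hood's +x side. This point turns with the rod, whose free end is its -y.
- prop_socket (a point): Where the ball end of the prop belongs: the middle of the small U-shaped bracket on the hood's +x side, near its free edge, open to the underside of the hood (towards -y of the lap).
- ring (a joint): Angle of the lock ring about its upright axis, rad: grows clockwise seen from above; starts between 0 and 0.25, stops hard at 1.0 (tight). Dry friction of about 0.2 N m: it stays where it is left.
- ring_face (a point): Centre of the top face of the lock ring: a steel disc 95 mm across with two small flats, 18 mm thick, top face 78 mm above the bench, 23 mm above the lap plate. z up; y is the line through the two holes; turns with the ring. When the spanner is engaged with its handle on the open side (away from the hood), its axes agree with this point's. The hood leaves no room for the handle on the other side.
- hole_a (a point): Mouth of the first hole in the ring, at +28 mm on its y axis, in the plane of the top face: round, 13 mm across, right through (18 mm deep).
- hole_b (a point): Mouth of the second hole, alike, at -28 mm on the ring's y axis.
- spanner: Pin spanner of dark steel, about 0.4 kg: a straight handle 16 x 16 mm along its -x, from x = -25 to -185 mm, ending in a V-shaped fork 14 mm thick whose two eyes (19 mm across) carry the prongs. Origin: midway between the prongs, in the flat underside of fork and handle; z up. Prongs point down, 56 mm apart along y, 8 mm thick, 13 mm long, tapered to 4.4 mm at the tip. Fully engaged, the underside lies on the ring's face. Its centre of mass is near x = -70 mm.
- spanner_grip (a point): Middle of the spanner's handle at x = -75 mm, 8 mm above its underside: near the centre of mass, a good place to grip (16 mm across y). On the rest it hangs free between the two ribs.
- prong_a (a point): End of the prong at +28 mm on the spanner's y, 13 mm below its underside. Either prong fits either hole.
- prong_b (a point): End of the prong at -28 mm on the spanner's y, 13 mm below its underside.
- rest: Rest of the spanner: a dark wooden board 170 (x) x 70 (y) x 10 mm, fixed, with two cross ribs 12 mm thick at x = +40 and -60 mm whose tops, 40 mm above the bench, carry the handle between two cheeks 26 mm apart and 10 mm high. Origin: centre of the underside; z up. Place and yaw vary.
- rest_seat (a point): Where the spanner's origin lies when it is on its rest: x = 75 mm, z = 40 mm of the rest, the spanner's axes along the rest's (prongs hanging free ahead of the ribs).
- wrench: Bystander: open-ended wrench 180 mm long, lying flat between lap and rest. Origin: centre of its underside.
- screwdriver: Bystander: screwdriver 200 mm long, wooden handle, lying on the hood's side of the lap. Origin: under its middle.
- jar: Bystander: glass jar 64 mm across, 85 mm high with steel lid. Origin: centre of its underside.
- block: Bystander: dark shaping block 100 x 60 x 35 mm. Origin: centre of its underside.
- spare_ring: Bystander: spare aluminium washer 110 mm across, 14 mm thick, without prong holes. Origin: centre of its underside.
- mug: Bystander: white mug 80 mm across, 90 mm high. Origin: centre of its underside.
Mind the look-alikes: they are no part of the job. Leave any turquoise look-alike of the spanner alone.

How it is judged:
By the outcome, as a careful person would: the job done as asked, in the order asked, and still so for the second after the job is handed in, with the robot touching nothing.
It also fails if it takes over 69 s, if anything falls off the work surface, if the arm or the gripper's body presses on something with over 40 N, if the wrist force passes 120 N, or if a joint passes its speed limit or range.

### The arm

A 6-joint arm with a two-finger parallel gripper is mounted at the origin on the work surface. World frame = base frame: x ahead of the robot, y to its left, z up, the work surface at z = 0. Lengths are in m, angles in rad, forces in N, time in s.
With the tool pointing down it reaches from about 0.375 to 0.9 m from the base axis. Payload 3.1 kg.
Tool frame: the origin (TCP) lies at the very end of the fingers, on their centre line; the grasp point (between the pads) lies 19 mm behind it; z points along the fingers, y is the direction in which the jaws open and shut (so a half turn about z gives the same grasp; the last joint's range is limited). The gripper opens to 87 mm and grips with 3 to 60 N. Pads are 19 mm wide; open, the fingers measure 117 mm over their backs; the gripper's body (75 mm by 190 mm) begins 51 mm behind the grasp point.
Start: joints at [0.95, 0.527, 1.433, -0, 1.181, -0.178], TCP at [0.268, 0.565, 0.223] pointing down, gripper open.
Joint ranges: [-3.08, 3.08], [-0.75, 2.2], [0.22, 2.44], [-1.43, 4.57], [0, 2.65], [-2.85, 2.85]. Speed limits (rad/s): [2.79, 2.79, 3.14, 3.14, 3.14, 3.14].

### API

Orientations are given as a 3x3 rotation matrix whose columns are the frame's x, y, z axes.
In Python, from rig import robot gives the robot as it stands.
- The arm moves only by the shell command python3 -m crank 'ROWS' [FORCE]. ROWS is JSON, a list that holds one entry, the list of rows, each a list of 7 numbers: the finger opening in cm, from 0 to 8.7, then the shift along the tool's x, y, z in cm, then the turn, a rotation vector about the tool's x, y, z in degrees. A call has 1 to 5 rows; each row shifts and turns the commanded pose from where the row before left it, along the tool's axes as they then stand; what a row does not reach is not made up. A row lasts 1/12 s, in which the tool goes at most 41.7 mm and 7.16 degrees, less where a joint would pass 70% of its speed; a pose out of reach is approached as far as the arm can. A call is refused whole if a number of a shift passes 4.17 or a number of a turn 7.16, either way. A call with a gripper value outside its range is refused whole. The fingers move at their own pace and stop on an object; FORCE is the grip in N (left out, the last holds). Time passes only in rows, so rows that do not move let the fingers close. It gives the time, the measured TCP pose, the force and the opening at its end, in the units of the state.
- robot.get_state(): the state, without advancing time (a new reading comes with each control period).
- robot.get_image(name): name is "scene" or "top"; returns a dict with "img" (384x512x3 uint8, red, green, blue), "range_z" (384x512 float32, m along the optical axis (not along the pixel's ray), 0 where there is no reading), "fx", "fy", "cx", "cy" (pixels), "rvec" (rotation vector, rad) and "tvec" (3), from world to camera coordinates, as OpenCV has them. Camera axes: x right, y down, z forward; pixel columns grow to the right and rows downward; lengths in m; the calibration is good to about 2 mm. A picture is of the moment at which its call begins.
- robot.sign_off(): hands the job in, once; it reports no verdict.
The state is a dict: "time_s": time; "q": joint angles; "joint_velocities": joint speeds; "joint_torque": joint torques, N m; "ee_pos": TCP position; "eef_rot": TCP orientation; "ft_force": force on the tool from outside, world axes, zero at the start; "torque": the same for the moment, N m; "gripper_width": opening from 0.0 (shut) to 1.0 (fully open).
Only numpy, scipy, OpenCV 4.12 (cv2) and the standard library are available. Lean on these libraries where they do the work, as an engineer would, in place of code of your own. Each camera call takes 0.05 s, during which the arm holds its last target.

## Working session

There is one attempt and no reset: what is moved stays moved. The work goes in short steps, Python scripts to look and compute and a shell command to move; the robot and the scene stay as the last step left them, time stands still between calls to the robot, and variables do not carry over. Pictures are saved under pics/ and viewed, and the job is handed in when it is done.

```bash
ls; mkdir -p pics; python3 - <<'E'
from rig import robot
import cv2,pickle
s=robot.get_state(); print(s)
for n in("scene","top"):
    d=robot.get_image(n); pickle.dump(d,open(f"{n}0.pkl","wb"))
    cv2.imwrite(f"pics/{n}0.png",cv2.cvtColor(d["img"],cv2.COLOR_RGB2BGR)); print({k:d[k] for k in d if k not in("img","range_z")})
E
```

```text
pics
{'time_s': 0.0, 'q': array([ 9.49528677e-01,  5.28512520e-01,  1.43391544e+00, -3.60931521e-06,
        1.18139498e+00, -1.78451463e-01]), 'joint_velocities': array([ 4.10928374e-04, -1.07304447e-03,  4.84629712e-04,  1.31342046e-03,
       -1.12083599e-04, -1.63574083e-05]), 'joint_torque': array([ 6.97074320e-04, -4.40037274e+01, -1.76597339e+01,  6.34125411e-02,
        5.82309254e-02, -1.99384071e-04]), 'ee_pos': array([0.26731087, 0.56412889, 0.22153899]), 'eef_rot': array([[-9.03548886e-01,  4.28483059e-01, -1.29545585e-03],
       [ 4.28484837e-01,  9.03547148e-01, -1.81547620e-03],
       [ 3.92604648e-04, -2.19545469e-03, -9.99997513e-01]]), 'ft_force': array([-0.28544193,  0.10873066,  0.22480373]), 'torque': array([-0.04881343,  0.00140491, -0.01552907]), 'gripper_width': 0.9972255087572333}
{'fx': 360.90860917580056, 'fy': 360.90860917580056, 'cx': 254.08678767876188, 'cy': 188.68506700232533, 'rvec': array([ 0.82183131,  2.74708695, -0.80701699]), 'tvec': array([ 0.41194035, -0.10572216,  1.50512593])}
{'fx': 403.28801531588476, 'fy': 403.28801531588476, 'cx': 252.45757117108286, 'cy': 186.4191056571724, 'rvec': array([ 2.12474804, -2.13445749,  0.21179807]), 'tvec': array([-3.66191499e-04,  4.96985364e-01,  1.33416494e+00])}
```

View pics/scene0.png

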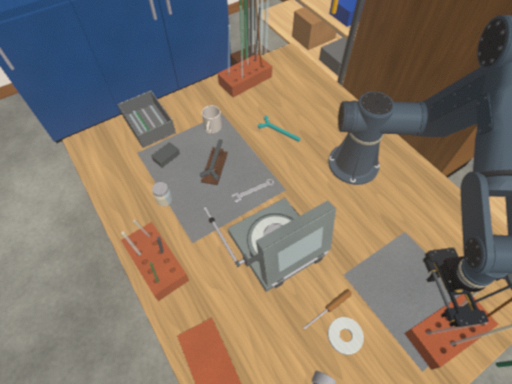

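View pics/top0.png

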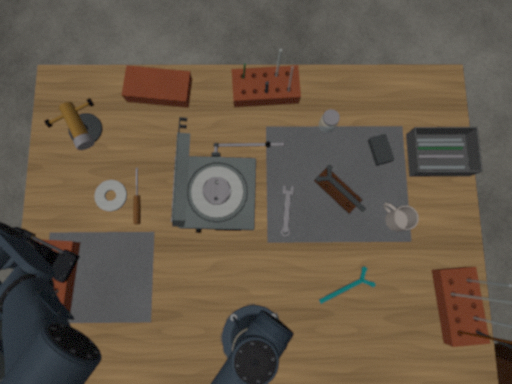

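The top view shows the lap at about (217,190) with its hood at (183,190). The prop rod runs from (215,148) to (268,144), and the spanner and rest are at about (340,188). Next I zoom in.

```bash
cat > h.py <<'E'
import numpy as np,cv2,pickle
from rig import robot
def grab(n):
    return robot.get_image(n)
def K(d): return np.array([[d["fx"],0,d["cx"]],[0,d["fy"],d["cy"]],[0,0,1]])
def Rt(d): return cv2.Rodrigues(np.array(d["rvec"]))[0],np.array(d["tvec"])
def proj(d,P):
    return cv2.projectPoints(np.array(P,float).reshape(-1,3),np.array(d["rvec"]),np.array(d["tvec"]),K(d),None)[0].reshape(-1,2)
def ray(d,u,v,z):
    R,t=Rt(d); c=-R.T@t; r=R.T@np.array([(u-d["cx"])/d["fx"],(v-d["cy"])/d["fy"],1]); return c+r*(z-c[2])/r[2]
def cloud(d):
    R,t=Rt(d); Z=d["range_z"]; v,u=np.mgrid[:Z.shape[0],:Z.shape[1]]
    P=np.stack([(u-d["cx"])/d["fx"]*Z,(v-d["cy"])/d["fy"]*Z,Z],-1); W=(P-t)@R; W[Z<=0]=np.nan; return W
def crop(d,n,x0,y0,x1,y1,s):
    im=cv2.cvtColor(d["img"],cv2.COLOR_RGB2BGR)[y0:y1,x0:x1]; cv2.imwrite(f"pics/{n}.png",cv2.resize(im,None,fx=s,fy=s,interpolation=cv2.INTER_CUBIC))
E
python3 - <<'E'
from h import *
t=pickle.load(open("top0.pkl","rb")); s=pickle.load(open("scene0.pkl","rb"))
crop(t,"t_lap",165,110,295,240,6); crop(t,"t_rest",300,150,400,225,8); crop(s,"s_lap",190,190,350,300,5); crop(s,"s_rest",190,125,240,195,8)
W=cloud(t)
for (u,v) in [(217,190),(240,190),(252,200),(184,190),(183,124),(268,144),(240,145),(340,188),(325,175),(360,207),(332,184)]: print(u,v,W[v,u].round(4))
E
```

```text
217 190 [0.4794 0.1161 0.0772]
240 190 [0.4827 0.0398 0.0575]
252 200 [ 0.4499 -0.0008  0.0468]
184 190 [0.4394 0.1902 0.3023]
183 124 [0.7368 0.2478 0.0024]
268 144 [ 0.6346 -0.0555  0.0897]
240 145 [0.6372 0.0396 0.0699]
340 188 [ 0.4894 -0.3015  0.0522]
325 175 [ 0.5442 -0.2604  0.0093]
360 207 [ 0.4232 -0.3654  0.0557]
332 184 [ 0.5049 -0.2764  0.0441]
```

View pics/t_lap.png

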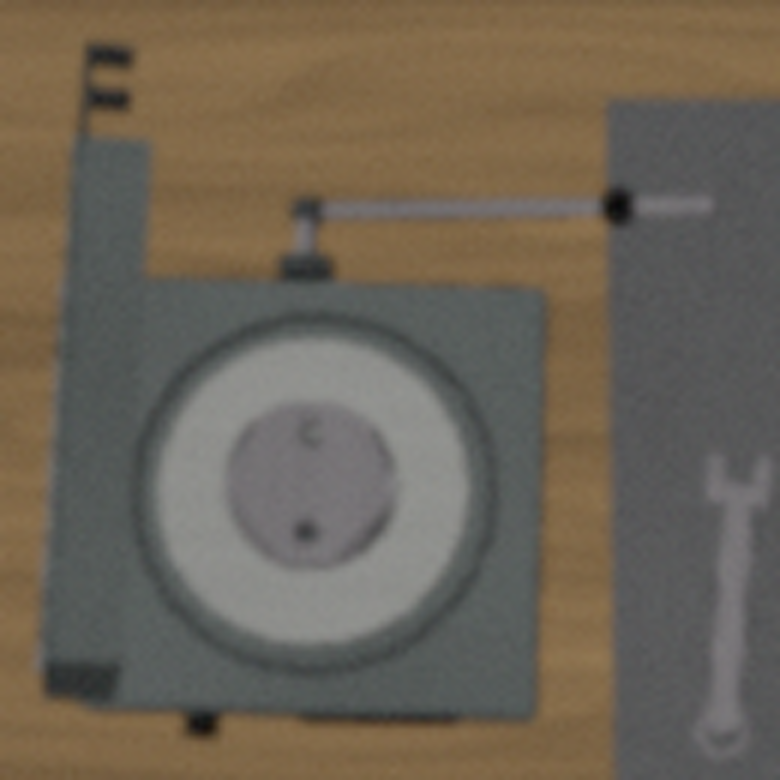

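View pics/t_rest.png

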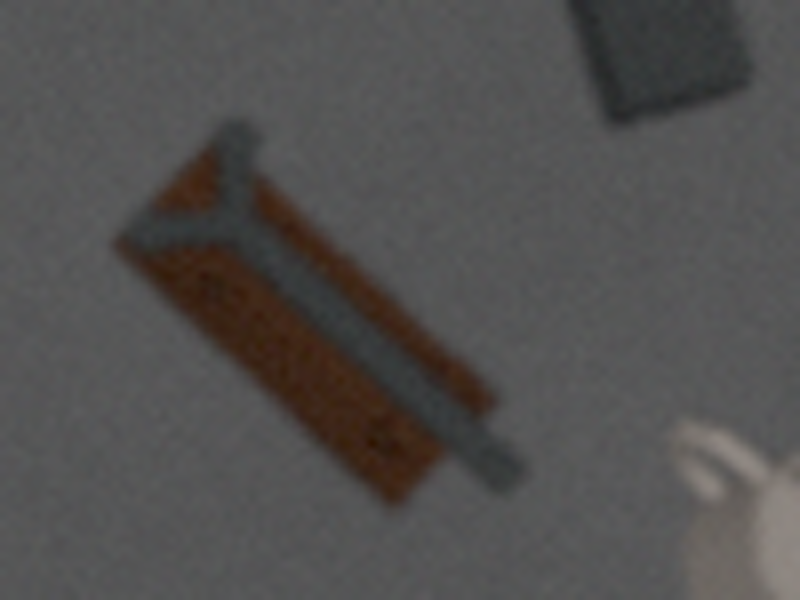

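View pics/s_lap.png

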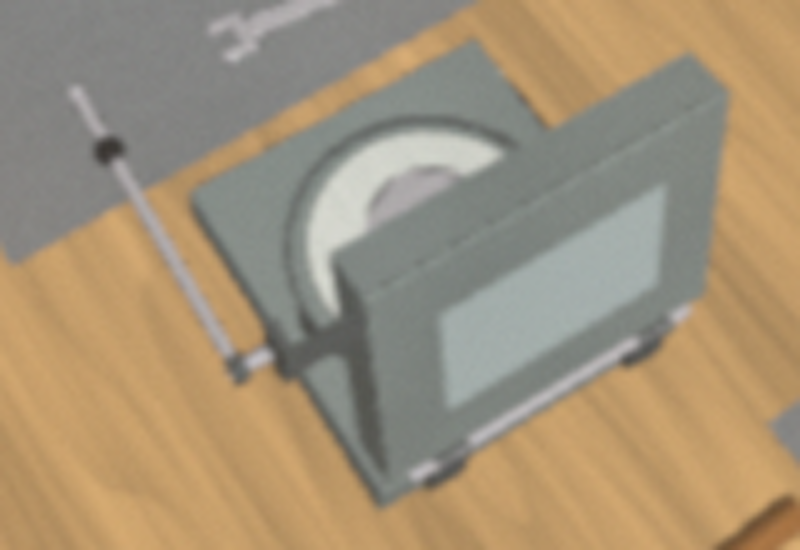

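View pics/s_rest.png

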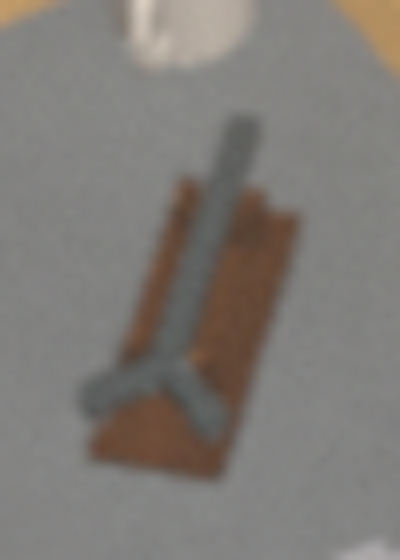

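```bash
cat > m1.py <<'E'
from h import *
t=pickle.load(open("top0.pkl","rb")); s=pickle.load(open("scene0.pkl","rb"))
# average several frames? use t only
im=t["img"].astype(int); g=im.sum(2)/3
# plate white mask
m=(g>135)&(np.abs(im[...,0]-im[...,2])<25)
m[:, :185]=0; m[:,250:]=0; m[:155]=0; m[228:]=0
m=m.astype(np.uint8)
cs,_=cv2.findContours(m,cv2.RETR_EXTERNAL,cv2.CHAIN_APPROX_NONE); c=max(cs,key=cv2.contourArea); e=cv2.fitEllipse(c); print("plate",e, ray(t,*e[0],.055))
# base corners via crop px
f=lambda X,Y,s=6,x0=165,y0=110:(x0+(X+.5)/s-.5,y0+(Y+.5)/s-.5)
for n,p,z in [("c++right top",(545,290),.045),("right bot",(537,718),.045),("left-top",(150,277),.045),("ringc",(311,486),.078),("holea",(312,432),.078),("holeb",(306,530),.078),("pivot",(310,210),.055),("knob",(619,206),.085),("tip",(711,205),.09)]:
    print(n,np.round(f(*p),2),ray(t,*f(*p),z).round(4))
g2=lambda X,Y:f(X,Y,5,190,190)
from numpy import linalg as L
def tri(p,q):
    A=[]
    for d,(u,v) in((t,p),(s,q)):
        R,tt=Rt(d);M=K(d)@np.c_[R,tt]; A+= [u*M[2]-M[0],v*M[2]-M[1]]
    X=L.svd(np.array(A))[2][-1]; return X[:3]/X[3]
for n,a,b in [("pivot",(310,210),(238,369)),("knob",(619,206),(108,150)),("tip",(709,205),(76,91)),("base right bot... corner top",(545,290),(197,193))]:
    X=tri(f(*a),g2(*b)); print(n,X.round(4),(proj(t,X)-f(*a)).round(2),(proj(s,X)-g2(*b)).round(2))
E
python3 m1.py
```

```text
plate ((216.69192504882812, 191.33465576171875), (47.87157440185547, 48.76119613647461), 68.30225372314453) [0.47880681 0.11882131 0.055     ]
c++right top [255.42 157.92] [ 0.5979 -0.0135  0.045 ]
right bot [254.08 229.25] [ 0.3508 -0.0073  0.045 ]
left-top [189.58 155.75] [0.6062 0.2149 0.045 ]
ringc [216.42 190.58] [0.4773 0.118  0.078 ]
holea [216.58 181.58] [0.5079 0.1178 0.078 ]
holeb [215.58 197.92] [0.4526 0.1205 0.078 ]
pivot [216.25 144.58] [0.6433 0.1221 0.055 ]
knob [267.75 143.92] [ 0.6363 -0.0549  0.085 ]
tip [283.08 143.75] [ 0.6353 -0.1065  0.09  ]
pivot [0.644  0.1234 0.0499] [[-0.25  0.23]] [[-0.42 -0.12]]
knob [ 0.6387 -0.0551  0.0762] [[-0.06  0.07]] [[-0.11 -0.03]]
tip [ 0.6362 -0.1053  0.0848] [[-0.17  0.18]] [[-0.28 -0.09]]
base right bot... corner top [ 0.5976 -0.0116  0.0383] [[-0.58  0.56]] [[-0.94 -0.3 ]]
```

```bash
cat >> h.py <<'E'
from scipy.spatial.transform import Rotation as Ro
def go(P,R=None):
    s=robot.get_state(); T=s["eef_rot"]; d=(np.array(P)-s["ee_pos"])
    print("t",round(s["time_s"],2),"pos",s["ee_pos"].round(4),"F",s["ft_force"].round(1),"w",round(s["gripper_width"]*8.7,2))
    print("shift tool cm",(T.T@d*100).round(2))
    if R is not None:
        print("turn deg",np.degrees(Ro.from_matrix(T.T@R).as_rotvec()).round(2),"shift after turn",(R.T@d*100).round(2))
def down(yaw):  # tool y along heading yaw
    y=np.array([np.cos(yaw),np.sin(yaw),0]); z=np.array([0,0,-1.]); return np.c_[np.cross(y,z),y,z]
YAW=-0.034; C=np.array([.4782,.1185,0])
def lap(p): return C+Ro.from_euler('z',YAW).as_matrix()@np.array(p)
E
python3 -m crank '[[[8.7,0,0,-3.5,0,0,0],[8.7,0,0,-3.5,0,0,0],[8.7,0,0,-3.5,0,0,0],[8.7,0,0,-3.5,0,0,0],[8.7,0,0,-3.5,0,0,0]]]' 30
python3 -m crank '[[[8.7,0,0,-3.5,0,0,0],[8.7,0,0,0,0,0,6],[8.7,0,0,0,0,0,6],[8.7,0,0,0,0,0,6],[8.7,0,0,0,0,0,6]]]'
python3 - <<'E'
from h import *
print(lap([.163,-.168,.082])); go(lap([.163,-.168,.45]),down(YAW))
E
```

```text
time_s: 0.52
ee_pos: [0.2674, 0.5643, 0.3986]
eef_rot: [[-0.904, 0.428, -0.001], [0.428, 0.904, -0.001], [0.0, -0.001, -1.0]]
ft_force: [0.5, 1.1, -0.0]
gripper_width: 1.002
time_s: 0.93
ee_pos: [0.2676, 0.5645, 0.4322]
eef_rot: [[-0.647, 0.762, -0.001], [0.762, 0.647, -0.001], [-0.0, -0.001, -1.0]]
ft_force: [-0.6, -0.3, -0.5]
gripper_width: 1.0
[ 0.6353949  -0.05494384  0.082     ]
t 0.93 pos [0.2676 0.5645 0.4322] F [-0.6 -0.3 -0.5] w 8.7
shift tool cm [-71.02 -12.05  -1.75]
turn deg [-4.000e-02  3.000e-02  4.228e+01] shift after turn [-60.65  38.87  -1.78]
```

```bash

python3 -m crank '[[[8.7,0,0,0,0,0,6],[8.7,0,0,0,0,0,6],[8.7,0,0,0,0,0,6],[8.7,0,0,0,0,0,6],[8.7,0,0,0,0,0,6]]]' >/dev/null
python3 -m crank '[[[8.7,0,0,0,0,0,6],[8.7,0,0,0,0,0,6.3],[8.7,-3.4,2.1,0,0,0,0],[8.7,-3.4,2.1,0,0,0,0],[8.7,-3.4,2.1,0,0,0,0]]]' >/dev/null
python3 -m crank '[[[8.7,-3.4,2.1,0,0,0,0],[8.7,-3.4,2.1,0,0,0,0],[8.7,-3.4,2.1,0,0,0,0],[8.7,-3.4,2.1,0,0,0,0],[8.7,-3.4,2.1,0,0,0,0]]]'
python3 -m crank '[[[8.7,-3.4,2.1,0,0,0,0],[8.7,-3.4,2.1,0,0,0,0],[8.7,-3.4,2.1,0,0,0,0],[8.7,-3.4,2.1,0,0,0,0],[8.7,-3.4,2.1,0,0,0,0]]]' >/dev/null
python3 -m crank '[[[8.7,-3.4,2.1,0,0,0,0],[8.7,-3.4,2.1,0,0,0,0],[8.7,-3.4,2.1,0,0,0,0],[8.7,-3.4,2.1,0,0,0,0],[8.7,0,0,0,0,0,0]]]'
python3 - <<'E'
from h import *
go(lap([.163,-.168,.25]),down(YAW))
t=grab("top"); pickle.dump(t,open("top1.pkl","wb")); crop(t,"t1",165,110,365,260,4)
E
```

```text
time_s: 2.18
ee_pos: [0.428, 0.2861, 0.4322]
eef_rot: [[0.029, 1.0, -0.001], [1.0, -0.029, -0.0], [-0.0, -0.001, -1.0]]
ft_force: [0.9, -0.2, -0.1]
gripper_width: 1.002
time_s: 3.02
ee_pos: [0.6107, -0.0304, 0.4304]
eef_rot: [[0.036, 0.999, -0.0], [0.999, -0.036, -0.004], [-0.004, -0.0, -1.0]]
ft_force: [0.2, 0.1, -1.0]
gripper_width: 1.0
t 3.02 pos [ 0.6107 -0.0304  0.4304] F [ 0.2  0.1 -1. ] w 8.7
shift tool cm [-2.29  2.56 18.05]
turn deg [-0.01  0.21 -0.14] shift after turn [-2.36  2.55 18.04]
```

View pics/t1.png

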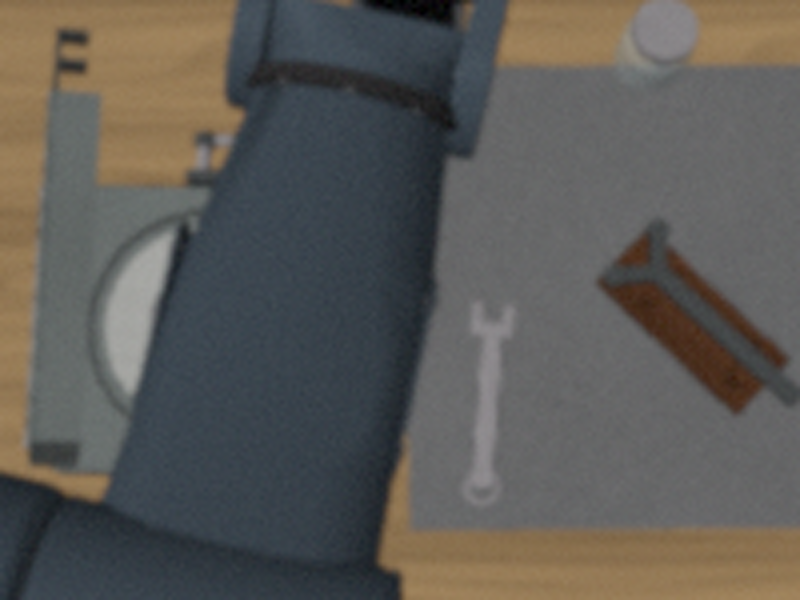

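```bash

python3 -m crank '[[[7,-2.3,2.5,0,0,0,0],[7,0,0,3.6,0,0,0],[7,0,0,3.6,0,0,0],[7,0,0,3.6,0,0,0],[7,0,0,3.6,0,0,0]]]' >/dev/null
python3 -m crank '[[[7,0,0,3.6,0,0,0],[7,0,0,3,0,0,0],[7,0,0,2,0,0,0],[7,0,0,0,0,0,0],[7,0,0,0,0,0,0]]]'
python3 - <<'E'
from h import *
go(lap([.163,-.168,.067]),down(YAW))
t=grab("scene"); pickle.dump(t,open("s1.pkl","wb")); crop(t,"s1",150,150,310,270,5)
E
```

```text
time_s: 3.9
ee_pos: [0.631, -0.0458, 0.2017]
eef_rot: [[0.028, 1.0, -0.003], [1.0, -0.028, 0.001], [0.001, -0.003, -1.0]]
ft_force: [1.0, -0.1, 1.2]
gripper_width: 0.805
t 3.9 pos [ 0.631  -0.0458  0.2017] F [ 1.  -0.1  1.2] w 7.01
shift tool cm [-0.91  0.51 13.47]
turn deg [-0.18 -0.06  0.34] shift after turn [-0.9   0.47 13.47]
```

View pics/s1.png

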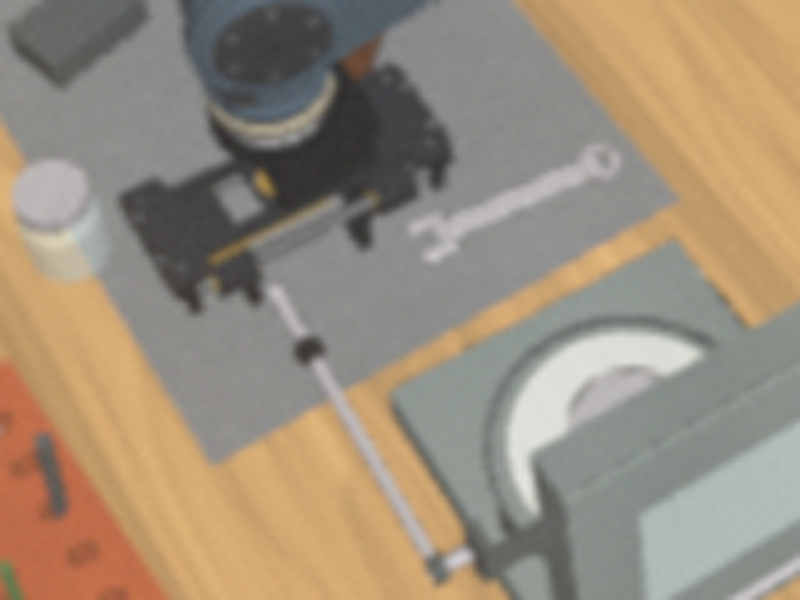

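```bash

python3 -m crank '[[[6,-0.9,0.5,0,0,0,0],[6,0,0,3,0,0,0],[6,0,0,3,0,0,0],[6,0,0,3,0,0,0],[6,0,0,2,0,0,0]]]' >/dev/null
python3 -m crank '[[[6,0,0,1.5,0,0,0],[6,0,0,1,0,0,0],[6,0,0,0,0,0,0],[6,0,0,0,0,0,0]]]'
python3 - <<'E'
from h import *
go(lap([.163,-.168,.067]),down(YAW))
t=grab("scene"); pickle.dump(t,open("s2.pkl","wb")); crop(t,"s2",150,180,250,255,8)
E
```

```text
time_s: 4.7
ee_pos: [0.638, -0.0569, 0.0687]
eef_rot: [[0.029, 1.0, 0.002], [1.0, -0.029, -0.001], [-0.001, 0.002, -1.0]]
ft_force: [0.6, -0.2, -0.5]
gripper_width: 0.689
t 4.7 pos [ 0.638  -0.0569  0.0687] F [ 0.6 -0.2 -0.5] w 5.99
shift tool cm [ 0.19 -0.27  0.17]
turn deg [0.13 0.03 0.27] shift after turn [ 0.19 -0.27  0.17]
```

View pics/s2.png

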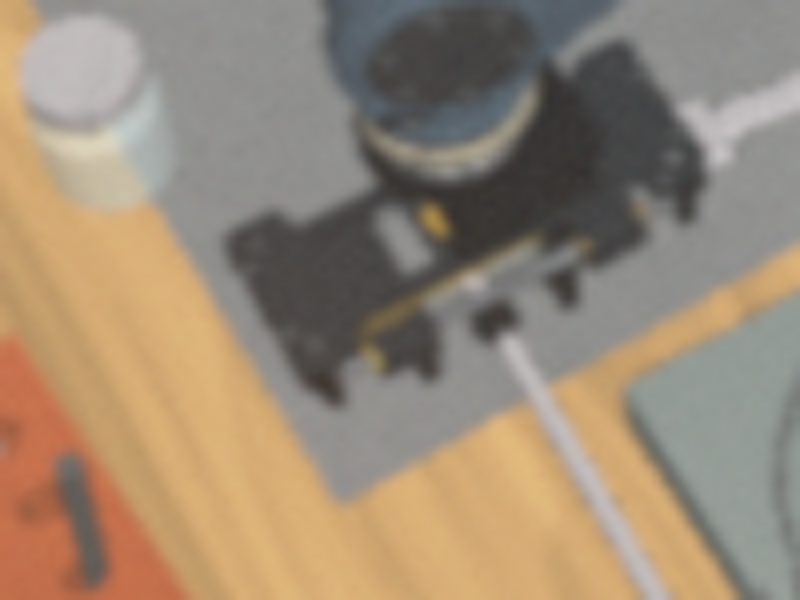

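The knob at (492,322) in the crop sits between the two open fingers, so I close on it.

```bash

python3 -m crank '[[[3,0.2,0,0.2,0,0,0],[1,0,0,0,0,0,0],[1,0,0,0,0,0,0],[1,0,0,0,0,0,0],[1,0,0,0,0,0,0]]]' 20
python3 -m crank '[[[1,0,0,0,0,0,0],[1,0,0,0,0,0,0],[1,0,0,0,0,0,0]]]' 20
python3 - <<'E'
from h import *
piv=lap([.163,.010,.055]); s=robot.get_state(); g=s["ee_pos"]+s["eef_rot"]@[0,0,-.019]
v=Ro.from_euler('z',-YAW).as_matrix()@(g-piv); print(g,v,np.hypot(v[1],v[2]),np.arctan2(v[2],-v[1]))
E
```

```text
time_s: 5.17
ee_pos: [0.6371, -0.0543, 0.066]
eef_rot: [[0.029, 1.0, 0.001], [1.0, -0.029, -0.0], [-0.0, 0.001, -1.0]]
ft_force: [-0.2, 0.6, 0.2]
gripper_width: 0.395
time_s: 5.42
ee_pos: [0.638, -0.0544, 0.0658]
eef_rot: [[0.029, 1.0, 0.002], [1.0, -0.029, -0.0], [-0.0, 0.002, -1.0]]
ft_force: [2.1, 0.0, -0.4]
gripper_width: 0.236
[ 0.63793499 -0.05435757  0.08479288] [ 0.0025187  -0.17732773  0.02979288] 0.17981306583339587 0.16645567157634708
```

```bash
cat > sw.py <<'E'
from h import *
# plane coords (y,z) lap ; grasp ctr offset
th=[.155+.06*i for i in range(17)]; ph=[0]*10+[-3*(i+1) for i in range(7)]
P=[];
for a,f in zip(th,ph):
    k=np.array([-.18*np.cos(a),.18*np.sin(a)]); f=np.radians(f); zt=np.array([np.sin(f),-np.cos(f)]); xt=np.array([np.cos(f),np.sin(f)])
    P.append((k+.017*zt,xt,zt))
for i in range(16):
    d=P[i+1][0]-P[i][0]; print(i,round(th[i+1],3),(100*np.array([d@P[i][1],d@P[i][2]])).round(2),ph[i+1]-ph[i])
print(th[-1])
E
python3 sw.py
```

```text
0 0.215 [ 0.2  -1.06] 0
1 0.275 [ 0.26 -1.05] 0
2 0.335 [ 0.32 -1.03] 0
3 0.395 [ 0.39 -1.01] 0
4 0.455 [ 0.45 -0.98] 0
5 0.515 [ 0.5  -0.96] 0
6 0.575 [ 0.56 -0.92] 0
7 0.635 [ 0.61 -0.89] 0
8 0.695 [ 0.67 -0.85] 0
9 0.755 [ 0.63 -0.81] -3
10 0.815 [ 0.63 -0.81] -3
11 0.875 [ 0.64 -0.8 ] -3
12 0.935 [ 0.65 -0.79] -3
13 0.995 [ 0.65 -0.79] -3
14 1.055 [ 0.66 -0.78] -3
15 1.115 [ 0.66 -0.78] -3
1.115
```

```bash

python3 -m crank '[[[1,0.2,0,-1.06,0,0,0],[1,0.26,0,-1.05,0,0,0],[1,0.32,0,-1.03,0,0,0]]]' | grep -E "pos|force|width"
python3 -m crank '[[[1,0.39,0,-1.01,0,0,0],[1,0.45,0,-0.98,0,0,0],[1,0.5,0,-0.96,0,0,0]]]'| grep -E "pos|force|width"
python3 -m crank '[[[1,0.56,0,-0.92,0,0,0],[1,0.61,0,-0.89,0,0,0],[1,0.67,0,-0.85,0,0,0],[1,0,0,0,0,0,0]]]'| grep -E "pos|force|width"
python3 - <<'E'
from h import *
t=grab("scene"); crop(t,"s3",150,150,310,270,5)
E
```

```text
ee_pos: [0.6382, -0.0466, 0.0981]
ft_force: [3.9, 0.2, -2.1]
gripper_width: 0.239
ee_pos: [0.6386, -0.0331, 0.1282]
ft_force: [5.3, -1.3, -1.5]
gripper_width: 0.238
ee_pos: [0.6392, -0.0138, 0.156]
ft_force: [3.6, -1.7, 1.5]
gripper_width: 0.233
```

View pics/s3.png

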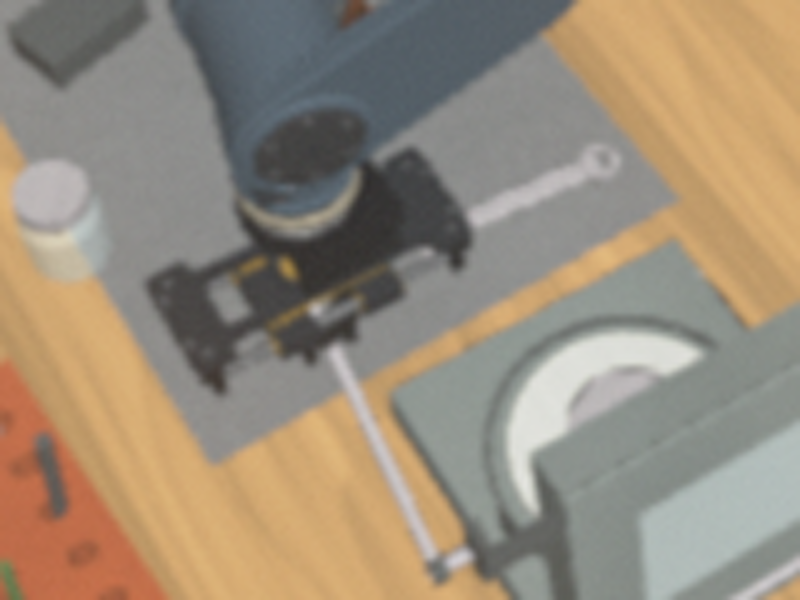

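The rod is swinging up in the grip and the forces are small. I carry on, adding the backward tilt.

```bash

python3 -m crank '[[[1,0.63,-0.1,-0.81,0,-3,0],[1,0.63,-0.1,-0.81,0,-3,0],[1,0.64,0,-0.8,0,-3,0],[1,0,0,0,0,0,0]]]' | grep -E "pos|force|width"
python3 -m crank '[[[1,0.65,0,-0.79,0,-3,0],[1,0.65,0,-0.79,0,-3,0],[1,0.66,0,-0.78,0,-3,0],[1,0,0,0,0,0,0],[1,0,0,0,0,0,0]]]'| grep -E "pos|force|width|rot"
python3 - <<'E'
from h import *
t=grab("scene"); crop(t,"s4",150,130,310,250,5)
t=grab("top"); crop(t,"t4",165,90,325,210,5)
E
```

```text
ee_pos: [0.6399, 0.0069, 0.1788]
ft_force: [7.3, -2.0, 2.3]
gripper_width: 0.234
ee_pos: [0.6406, 0.0301, 0.1968]
eef_rot: [[0.026, 1.0, -0.001], [0.95, -0.025, -0.311], [-0.311, 0.008, -0.95]]
ft_force: [7.8, -1.3, 1.1]
gripper_width: 0.234
```

View pics/s4.png

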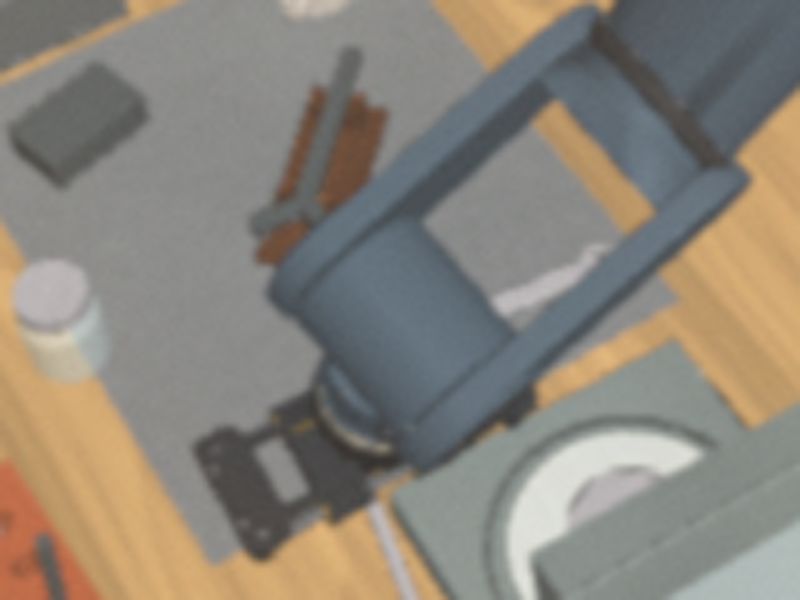

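View pics/t4.png

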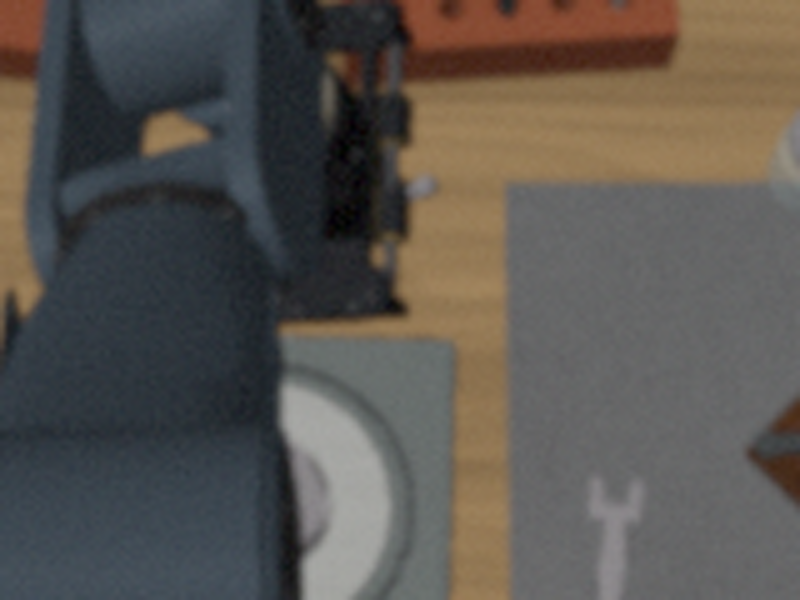

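```bash

python3 -m crank '[[[4,0,0,0,0,0,0],[4,0,0,0,0,0,0],[4,0,0,0,0,0,0]]]' | grep -E "force|width"
python3 -m crank '[[[4,0,0,-2,0,0,0],[4,0,0,-3,0,0,0],[4,0,0,-3,0,0,0],[4,0,0,-3,0,0,0],[4,0,0,-3,0,0,0]]]' | grep -E "pos|force|width"
python3 -m crank '[[[4,-2,0,-1,0,5,0],[4,-2,0,-1,0,5,0],[4,-2,0,-1,0,5,0],[4,-2,0,-1,0,5,0],[4,-2,0,-1,0,5,0]]]' | grep -E "pos|force|rot"
python3 -m crank '[[[4,-2,0,-1,0,5,0],[4,-2,0,-1,0,5,0],[4,-2,0,-1,0,5,0],[4,-2,0,-1,0,5,0],[0,-2,0,-1,0,5,0]]]' | grep -E "pos|force|rot"
python3 - <<'E'
from h import *
print(robot.get_state()["q"].round(2))
for n in("scene","top"):
    t=grab(n); pickle.dump(t,open(n+"5.pkl","wb"))
    cv2.imwrite(f"pics/{n}5.png",cv2.cvtColor(t["img"],cv2.COLOR_RGB2BGR))
E
```

```text
ft_force: [-0.0, 0.1, -0.7]
gripper_width: 0.382
ee_pos: [0.6357, 0.0731, 0.3279]
ft_force: [1.3, -0.7, -0.5]
gripper_width: 0.455
ee_pos: [0.6338, -0.018, 0.3917]
eef_rot: [[0.027, 1.0, 0.0], [0.991, -0.027, 0.128], [0.128, -0.003, -0.992]]
ft_force: [0.8, -0.1, -1.1]
ee_pos: [0.6309, -0.1281, 0.4101]
eef_rot: [[0.025, 1.0, 0.013], [0.844, -0.028, 0.536], [0.536, -0.003, -0.844]]
ft_force: [0.9, 0.1, -0.3]
[-0.6   0.52  1.06  0.49  1.86 -0.5 ]
```

View pics/scene5.png

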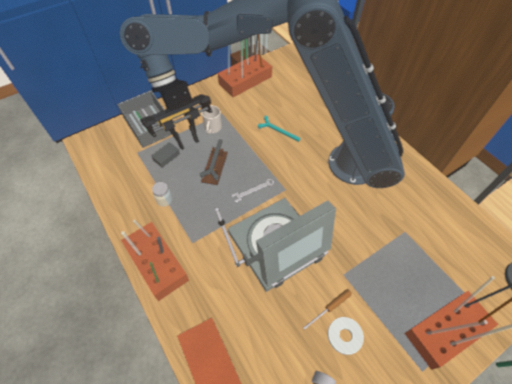

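View pics/top5.png

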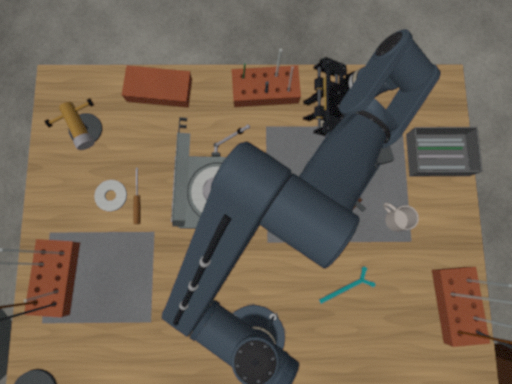

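```bash

python3 -m crank '[[[0,0,0,0,0,6,0],[0,0,0,0,0,6,0],[0,0,0,0,0,6,0],[0,0,0,0,0,0,0]]]' | grep -E "pos|force|rot"
cat > tl.py <<'E'
from h import *
def tilt(f):
    f=np.radians(f); c=Ro.from_euler('z',YAW).as_matrix(); 
    return c@np.c_[[0,np.cos(f),np.sin(f)],[1,0,0],[0,np.sin(f),-np.cos(f)]]
def tgt(th,r,off): return lap([.164,.010-r*np.cos(th)-off*np.sin(th),.055+r*np.sin(th)-off*np.cos(th)])
E
python3 - <<'E'
from tl import *
go(lap([.164,-.15,.2]),tilt(50)); go(tgt(1.0,.135,.035),tilt(50)); print(tgt(1.,.135,.035))
# rod angle from scene image
E
```

```text
ee_pos: [0.6307, -0.1289, 0.405]
eef_rot: [[0.028, 0.999, 0.017], [0.636, -0.031, 0.771], [0.771, -0.011, -0.637]]
ft_force: [0.2, -1.3, -0.6]
t 9.08 pos [ 0.6307 -0.1289  0.405 ] F [ 0.2 -1.3 -0.6] w 0.67
shift tool cm [-9.95  0.57 20.14]
turn deg [-0.52 -0.46 -0.38] shift after turn [-9.79  0.31 20.23]
t 9.08 pos [ 0.6307 -0.1289  0.405 ] F [ 0.2 -1.3 -0.6] w 0.67
shift tool cm [-10.16   0.64  27.79]
turn deg [-0.52 -0.46 -0.38] shift after turn [-9.94  0.31 27.87]
[0.63896448 0.02058618 0.149688  ]
```

```bash

python3 -m crank '[[[0,-3.4,0.1,0,0,0,0],[0,-3.4,0.1,0,0,0,0],[0,-3.4,0.1,0,0,0,0],[0,0,0,3,0,0,0],[0,0,0,3.5,0,0,0]]]' | grep -E "pos|force"
python3 -m crank '[[[0,0,0,3.5,0,0,0],[0,0,0,3.5,0,0,0],[0,0,0,3.5,0,0,0],[0,0,0,2.5,0,0,0],[0,0,0,2,0,0,0]]]' | grep -E "pos|force"
python3 - <<'E'
from tl import *
go(tgt(1.0,.135,.035),tilt(50)); go(tgt(1.2,.135,.015),tilt(50))
t=grab("scene"); crop(t,"s6",150,130,310,250,5)
t=grab("top"); crop(t,"t6",165,90,325,210,5)
E
```

```text
ee_pos: [0.6349, -0.1451, 0.2882]
ft_force: [0.8, 0.9, -0.9]
ee_pos: [0.6366, -0.0247, 0.1924]
ft_force: [0.0, 0.1, 0.5]
t 9.92 pos [ 0.6366 -0.0247  0.1924] F [0.  0.1 0.5] w 0.05
shift tool cm [-0.36  0.14  6.22]
turn deg [-0.57 -0.    0.2 ] shift after turn [-0.36  0.08  6.22]
t 9.92 pos [ 0.6366 -0.0247  0.1924] F [0.  0.1 0.5] w 0.05
shift tool cm [4.14 0.17 7.59]
turn deg [-0.57 -0.    0.2 ] shift after turn [4.15 0.08 7.59]
```

View pics/s6.png

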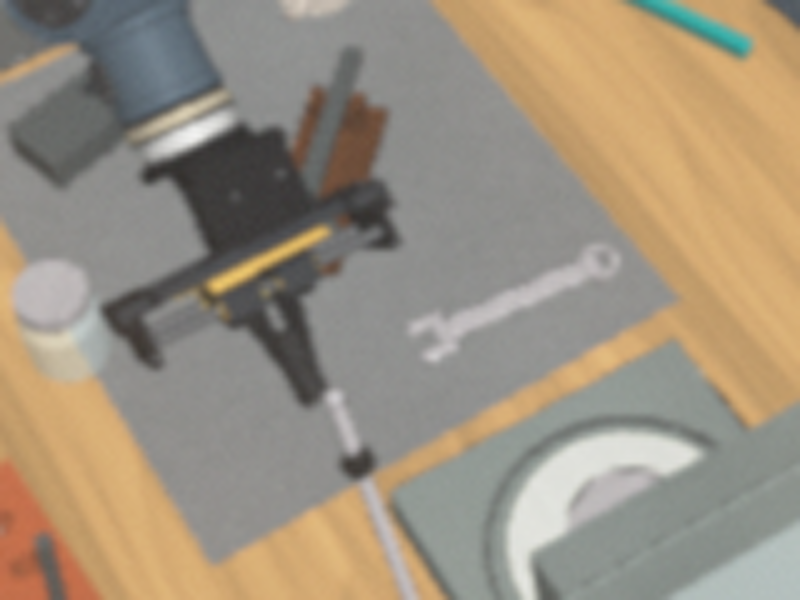

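View pics/t6.png

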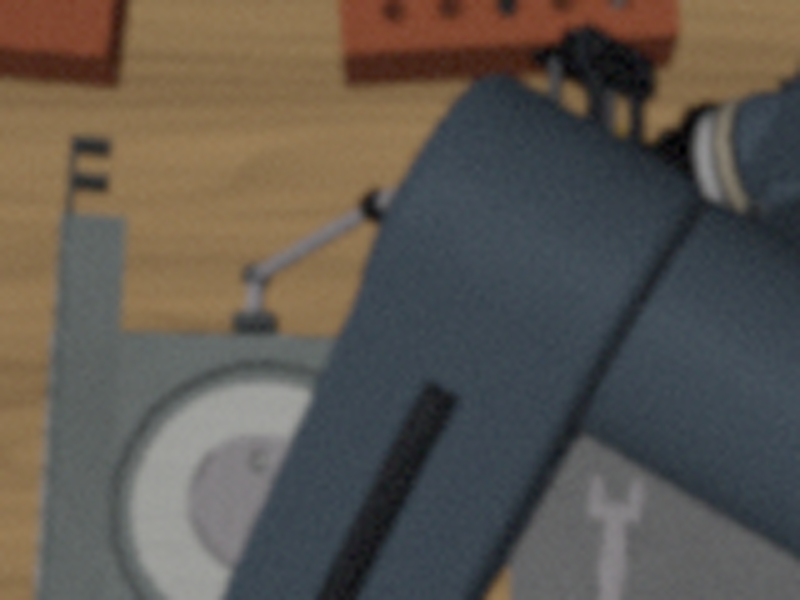

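```bash

python3 -m crank '[[[0,-0.3,0.1,2,0,0,0],[0,0,0,2,0,0,0],[0,0,0,2,0,0,0],[0,0,0,0,0,0,0]]]' | grep -E "pos|force"
python3 - <<'E'
from tl import *
go(tgt(1.0,.135,.035),tilt(50))
W=cloud(grab("top")); print(W[110:200,230:300][...,2].min(),np.nanmax(W[110:230,225:300,2]))
th=np.r_[1.0,np.arange(1.06,1.93,.06)]; off=np.r_[.035,np.linspace(.014,.0085,len(th)-1)]
P=[tgt(a,.135,o) for a,o in zip(th,off)]; R=tilt(50)
for i in range(len(th)-1): print(round(th[i+1],2),(100*R.T@(P[i+1]-P[i])).round(2), P[i+1].round(3))
E
```

```text
ee_pos: [0.6391, 0.0177, 0.1518]
ft_force: [0.1, 0.8, 0.3]
t 10.35 pos [0.6391 0.0177 0.1518] F [0.1 0.8 0.3] w 0.02
shift tool cm [ 0.02 -0.02  0.35]
turn deg [-0.53 -0.06  0.16] shift after turn [ 0.02 -0.02  0.35]
nan 0.7343120012188491
1.06 [ 2.8  -0.    0.81] [0.64  0.045 0.166]
1.12 [0.82 0.   0.25] [0.64  0.052 0.171]
1.18 [0.8 0.  0.3] [0.64  0.059 0.175]
1.24 [ 0.78 -0.    0.35] [0.641 0.067 0.179]
1.3 [0.76 0.   0.4 ] [0.641 0.075 0.182]
1.36 [0.73 0.   0.44] [0.641 0.083 0.184]
1.42 [ 0.7  -0.    0.49] [0.641 0.091 0.187]
1.48 [0.67 0.   0.53] [0.642 0.099 0.188]
1.54 [0.63 0.   0.57] [0.642 0.108 0.19 ]
1.6 [ 0.6  -0.    0.61] [0.642 0.116 0.19 ]
1.66 [ 0.56 -0.    0.64] [0.643 0.125 0.19 ]
1.72 [0.51 0.   0.68] [0.643 0.133 0.19 ]
1.78 [ 0.47 -0.    0.71] [0.643 0.142 0.189]
1.84 [ 0.43 -0.    0.74] [0.643 0.15  0.188]
1.9 [0.38 0.   0.76] [0.644 0.158 0.185]
```

Elbow height is fine. Now I push.

```bash

python3 -m crank '[[[0,1.4,0,0.6,0,0,0],[0,1.4,0,0.5,0,0,0],[0,0.8,0,0.25,0,0,0],[0,0.8,0,0.3,0,0,0]]]' | grep -E "pos|force"
python3 -m crank '[[[0,0.78,0,0.35,0,0,0],[0,0.76,0,0.4,0,0,0],[0,0.73,0,0.44,0,0,0],[0,0,0,0,0,0,0]]]' | grep -E "pos|force"
python3 -m crank '[[[0,0.7,0,0.5,0,0,0],[0,0.67,0,0.53,0,0,0],[0,0.63,0,0.57,0,0,0],[0,0,0,0,0,0,0]]]' | grep -E "pos|force"
python3 - <<'E'
from tl import *
print(tgt(1.54,.135,.011))
t=grab("scene"); crop(t,"s7",190,170,350,290,5)
t=grab("top"); crop(t,"t7",165,90,325,210,5)
E
```

```text
ee_pos: [0.6428, 0.0562, 0.1774]
ft_force: [0.3, -1.8, -1.0]
ee_pos: [0.6425, 0.0815, 0.1864]
ft_force: [-0.0, 0.6, 0.3]
ee_pos: [0.643, 0.1069, 0.1907]
ft_force: [-0.2, 0.3, -0.4]
[0.6419301  0.10777642 0.18959728]
```

View pics/s7.png

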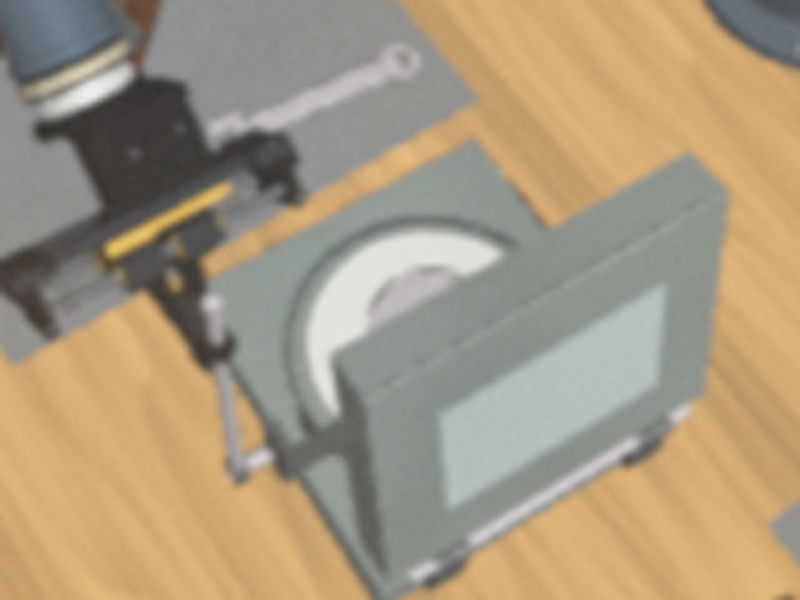

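View pics/t7.png

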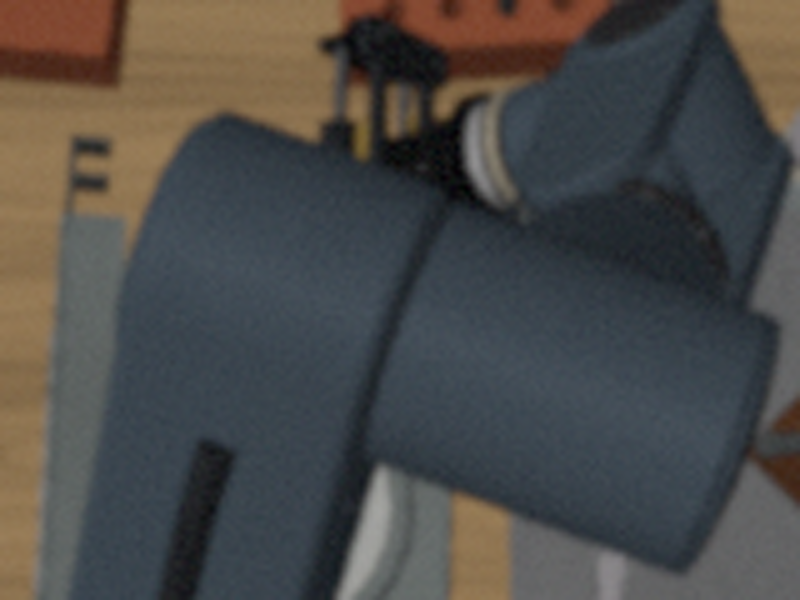

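```bash

python3 -m crank '[[[0,0.6,0,0.61,0,0,0],[0,0.56,0,0.64,0,0,0],[0,0.51,0,0.68,0,0,0],[0,0,0,0,0,0,0]]]' | grep -E "pos|force"
python3 -m crank '[[[0,0.47,0,0.71,0,0,0],[0,0,0,0,0,0,0],[0,0,0,0,0,0,0]]]' | grep -E "pos|force"
python3 -m crank '[[[0,0.2,0,0.37,0,0,0],[0,0.2,0,0.37,0,0,0],[0,0,0,0,0,0,0],[0,0,0,0,0,0,0]]]' | grep -E "pos|force"
python3 - <<'E'
from tl import *
print(tgt(1.84,.135,.009))
t=grab("scene"); crop(t,"s8",210,180,310,260,8)
E
```

```text
ee_pos: [0.6437, 0.1324, 0.1909]
ft_force: [0.4, -0.3, -0.1]
ee_pos: [0.6443, 0.1395, 0.1898]
ft_force: [-0.3, -0.2, -0.7]
ee_pos: [0.6447, 0.1473, 0.1881]
ft_force: [0.3, -0.1, 1.0]
[0.64337077 0.15013283 0.18753138]
```

View pics/s8.png

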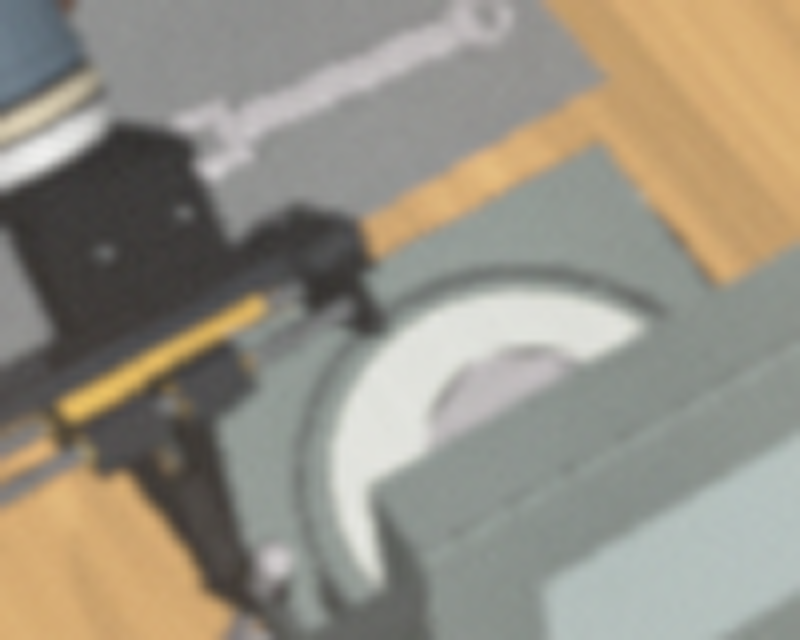

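```bash

python3 -m crank '[[[0,0.15,0,0.3,0,0,0],[0,0,0,0,0,0,0],[0,0,0,0,0,0,0]]]' | grep -E "pos|force"
python3 -m crank '[[[0,0.15,0,0.3,0,0,0],[0,0,0,0,0,0,0],[0,0,0,0,0,0,0]]]' | grep -E "pos|force"
python3 - <<'E'
from tl import *
t=grab("scene"); crop(t,"s9",220,210,320,290,8)
E
```

```text
ee_pos: [0.6449, 0.1503, 0.1873]
ft_force: [-0.0, -0.6, 0.5]
ee_pos: [0.6449, 0.1537, 0.1865]
ft_force: [-0.2, 0.8, 0.7]
```

View pics/s9.png

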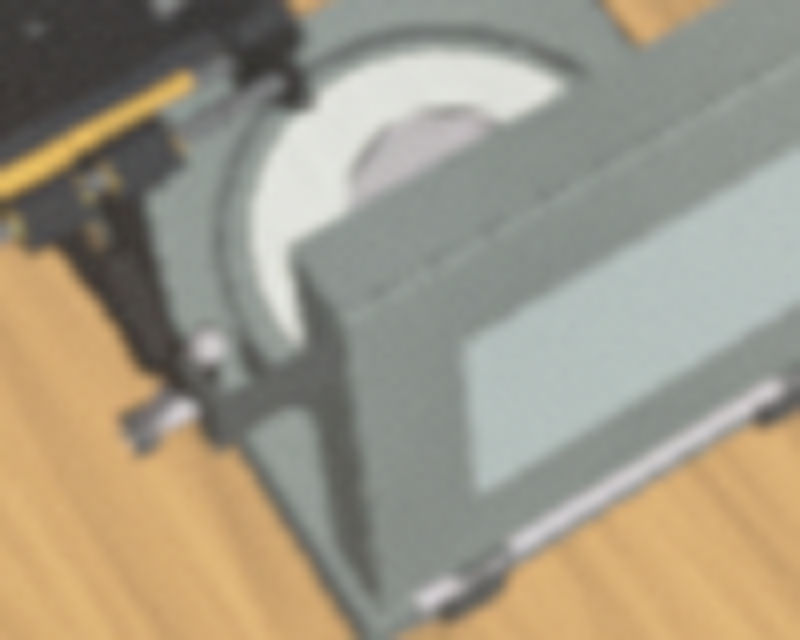

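```bash

python3 - <<'E'
from tl import *
t=grab("scene")
for th in(1.6,1.7,1.8,1.85,1.894):
    p=proj(t,lap([.163,.010-.231*np.cos(th),.055+.231*np.sin(th)]))[0]; print(th,p.round(1),((p-[220,210]+.5)*8).round(0))
# hood corner check
for q in ([.125,.097,.302],[-.125,.097,.302],[.125,.135,.085],[.125,.13,.045]): print(q,((proj(t,lap(q))[0]-[220,210]+.5)*8).round(0))
E
```

```text
1.6 [235.4 233.8] [127. 195.]
1.7 [239.5 240.5] [160. 248.]
1.8 [243.7 247.6] [193. 305.]
1.85 [245.7 251.2] [210. 334.]
1.894 [247.6 254.5] [224. 360.]
[0.125, 0.097, 0.302] [341. 305.]
[-0.125, 0.097, 0.302] [926. -29.]
[0.125, 0.135, 0.085] [381. 603.]
[0.125, 0.13, 0.045] [371. 624.]
```

```bash

python3 -m crank '[[[0,0.1,0,0.25,0,0,0],[0,0,0,0,0,0,0],[0,0,0,0,0,0,0]]]' | grep -E "pos|force"
python3 -m crank '[[[0,0.1,0,0.2,0,0,0],[0,0,0,0,0,0,0],[0,0,0,0,0,0,0]]]' | grep -E "pos|force"
python3 -m crank '[[[0,0.1,0,0.2,0,0,0],[0,0,0,0,0,0,0],[0,0,0,0,0,0,0]]]' | grep -E "pos|force"
python3 - <<'E'
from tl import *
t=grab("scene"); crop(t,"s10",220,210,320,290,8)
E
```

```text
ee_pos: [0.645, 0.1563, 0.1857]
ft_force: [-0.3, 0.6, 0.5]
ee_pos: [0.645, 0.1584, 0.1852]
ft_force: [0.3, -0.5, 0.2]
ee_pos: [0.6452, 0.1602, 0.1847]
ft_force: [0.4, -1.8, 1.7]
```

View pics/s10.png

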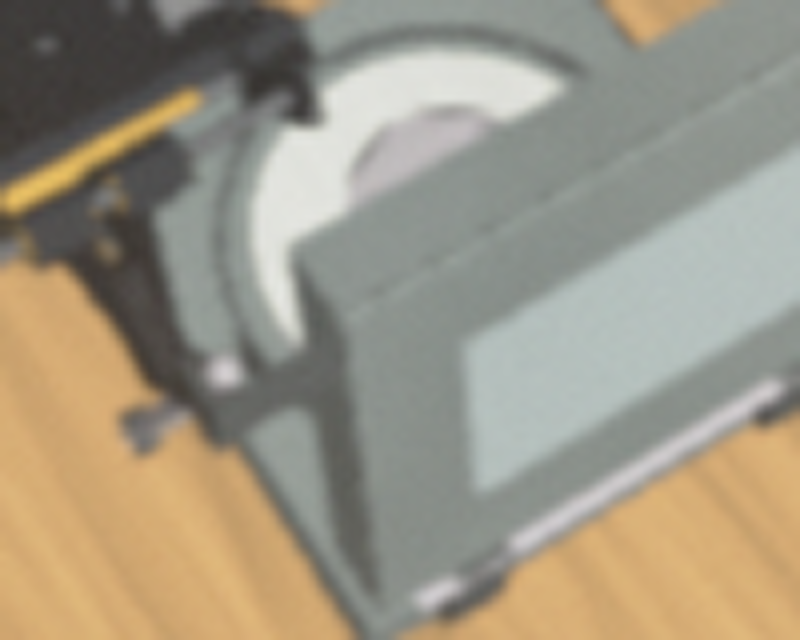

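```bash

python3 -m crank '[[[0,0,0,0.15,0,0,0],[0,0,0,0,0,0,0],[0,0,0,0,0,0,0]]]' | grep -E "pos|force"
python3 -m crank '[[[0,0,0,0.15,0,0,0],[0,0,0,0,0,0,0],[0,0,0,0,0,0,0]]]' | grep -E "pos|force"

```

```text
ee_pos: [0.6453, 0.1607, 0.1843]
ft_force: [-2.9, -5.9, 3.5]
ee_pos: [0.6454, 0.161, 0.1841]
ft_force: [-3.8, -10.4, 7.9]
```

At the stop: the force rose sharply. Backing off.

```bash

python3 -m crank '[[[0,0,0,-1,0,0,0],[0,0,0,-3,0,0,0],[0,0,0,-3.5,0,0,0],[0,0,0,-3.5,0,0,0],[0,0,0,-3.5,0,0,0]]]' | grep -E "pos|force"
python3 -m crank '[[[0,0,0,-3.5,0,0,0],[0,0,0,-3.5,0,0,0],[0,0,0,-3.5,0,0,0],[0,0,0,-3.5,0,0,0],[0,0,0,0,0,0,0]]]' | grep -E "pos|force"
python3 - <<'E'
from tl import *
t=grab("scene"); crop(t,"s11",220,210,320,290,8)
t=grab("top"); pickle.dump(t,open("top11.pkl","wb")); crop(t,"t11",165,90,325,210,5)
go(lap([.164,-.2,.4]),tilt(50))
E
```

```text
ee_pos: [0.6415, 0.0512, 0.2769]
ft_force: [0.3, -0.3, 0.7]
ee_pos: [0.6408, -0.0608, 0.3702]
ft_force: [-0.2, -0.3, 0.8]
t 15.3 pos [ 0.639  -0.0564  0.3664] F [-0.5  0.4  0.3] w 0.02
shift tool cm [ 0.6  -0.27 -4.51]
turn deg [-0.09  0.04  0.18] shift after turn [ 0.6  -0.27 -4.51]
```

View pics/s11.png

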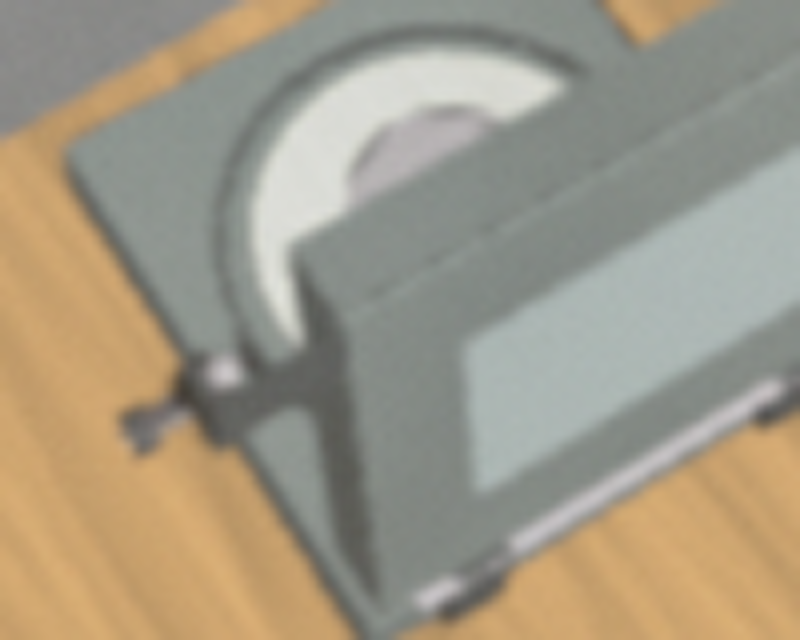

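View pics/t11.png

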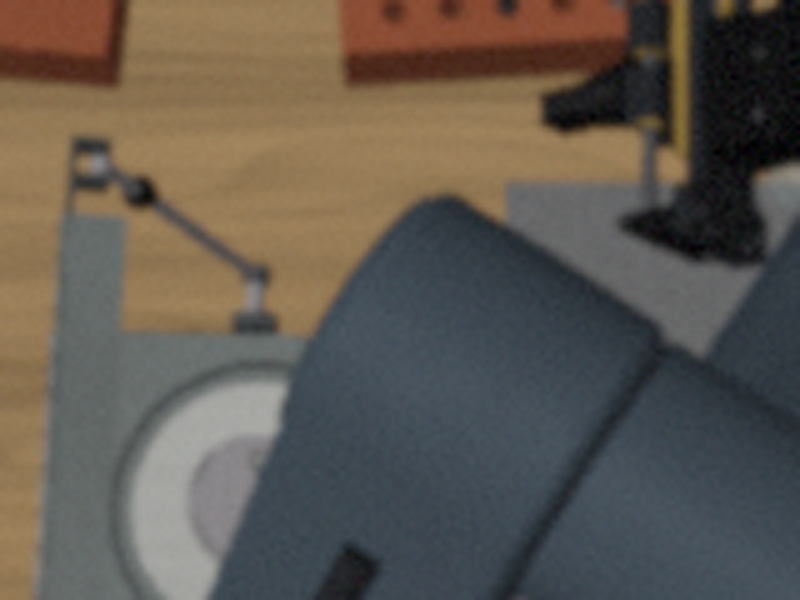

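```bash
cat > m2.py <<'E'
from h import *
t=pickle.load(open("top0.pkl","rb"))
im=cv2.resize(t["img"][150:225,300:400],None,fx=8,fy=8,interpolation=cv2.INTER_CUBIC); im=cv2.GaussianBlur(im,(0,0),5)
a=im.astype(int)
for p in [(238,137),(147,230),(380,360),(500,470),(320,120),(300,400),(160,180)]: print(p,a[p[1],p[0]])
E
python3 m2.py
```

```text
(238, 137) [58 61 61]
(147, 230) [56 59 60]
(380, 360) [55 58 58]
(500, 470) [57 60 59]
(320, 120) [85 87 87]
(300, 400) [59 36 22]
(160, 180) [83 80 80]
```

```bash
cat >> m2.py <<'E'
m=((a[...,1]<74)&(a[...,2]>42)).astype(np.uint8); m[:, 560:]=0; m[:130,400:]=0
m=cv2.morphologyEx(m,cv2.MORPH_OPEN,np.ones((9,9)))
n,l,st,_=cv2.connectedComponentsWithStats(m); k=1+np.argmax(st[1:,4]); m=(l==k)
f=lambda X,Y:(300+(X+.5)/8-.5,150+(Y+.5)/8-.5)
out=im.copy(); out[m]=(0,255,0); out=cv2.addWeighted(im,.6,out,.4,0)
ys,xs=np.nonzero(m); W=np.array([ray(t,*f(x,y),.055)[:2] for x,y in zip(xs[::7],ys[::7])])
# handle: initial axis from tail to fork
c=W.mean(0); d=np.array([.64,.77]);
tail=ray(t,*f(505,475),.056)[:2]; mid=(ray(t,*f(238,137),.054)[:2]+ray(t,*f(147,230),.054)[:2])/2
print("eyes",ray(t,*f(238,137),.054),ray(t,*f(147,230),.054),"mid",mid,"tail",tail)
d=(mid-tail)/np.linalg.norm(mid-tail); L=np.linalg.norm(mid-tail); print("len",L,"dir",np.degrees(np.arctan2(d[1],d[0])))
for it in range(3):
    s=(W-tail)@d; h=(s>.015)&(s<.13)&(np.abs((W-tail)@np.array([-d[1],d[0]]))<.02)
    Wh=W[h]; u,sv,vt=np.linalg.svd(Wh-Wh.mean(0)); d2=vt[0]*np.sign(vt[0]@d); print("handle",Wh.mean(0),"ang",np.degrees(np.arctan2(d2[1],d2[0])),h.sum()); d=d2; tail=Wh.mean(0)+d*((tail-Wh.mean(0))@d)
s=(W-Wh.mean(0))@d; print("ext",np.percentile(s,[0.3,99.7]), "along extent", np.ptp(s))
nrm=np.array([-d[1],d[0]]); print("mid offset from axis",(mid-Wh.mean(0))@nrm,"eyes dist",np.linalg.norm(ray(t,*f(238,137),.054)-ray(t,*f(147,230),.054)))
a1=(np.array(ray(t,*f(238,137),.054)[:2])-ray(t,*f(147,230),.054)[:2]); print("eye line ang-90",np.degrees(np.arctan2(a1[1],a1[0])))
org=Wh.mean(0)+d*(s.min()+.185); org2=Wh.mean(0)+d*(s.max()-.0095); print("origin by tail",org,"by head",org2)
cv2.imwrite("pics/m2.png",cv2.cvtColor(out,cv2.COLOR_RGB2BGR))
E
python3 m2.py
```

```text
(238, 137) [58 61 61]
(147, 230) [56 59 60]
(380, 360) [55 58 58]
(500, 470) [57 60 59]
(320, 120) [85 87 87]
(300, 400) [59 36 22]
(160, 180) [83 80 80]
eyes [ 0.56376227 -0.26758337  0.054     ] [ 0.5230059  -0.22687242  0.054     ] mid [ 0.54338409 -0.24722789] tail [ 0.4165682  -0.37406168]
len 0.17935740530337776 dir 45.00404372130383
handle [ 0.46573886 -0.32566656] ang 45.67686173672404 1616
handle [ 0.46566656 -0.32586   ] ang 45.85758580895416 1623
handle [ 0.46562941 -0.32596847] ang 45.95972189136792 1627
ext [-0.07349491  0.11934451] along extent 0.19475193552206915
mid offset from axis -0.0011564478012244563 eyes dist 0.05760610041899594
eye line ang-90 -44.96806093737376
origin by tail [ 0.54212239 -0.24686902] by head [ 0.54229753 -0.24668792]
```

View pics/m2.png

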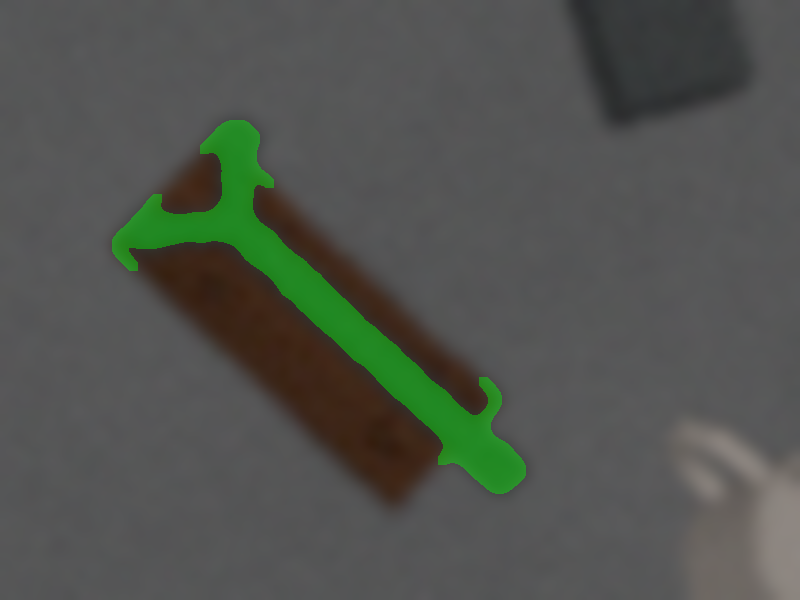

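```bash

python3 -m crank '[[[0,0,0,0,0,-6,0],[0,0,0,0,0,-6,0],[0,0,0,0,0,-6,0],[5,0,0,0,0,-6,0],[5,0,0,0,0,-6,0]]]' | grep -E "pos|force"
python3 -m crank '[[[5,0,0,0,0,-6,0],[5,0,0,0,0,-6,0],[5,0,0,0,0,-6,0],[5,0,0,0,0,-2,6],[5,0,0,0,0,0,6]]]' | grep -E "pos|force"
python3 -m crank '[[[5,0,0,0,0,0,6],[5,0,0,0,0,0,6],[5,0,0,0,0,0,6],[5,0,0,0,0,0,6],[5,0,0,0,0,0,6]]]' | grep -E "pos|force"
python3 - <<'E'
from tl import *
go([.490,-.3005,.25],down(np.radians(-44.7))); print(robot.get_state()["q"].round(2))
E
```

```text
ee_pos: [0.638, -0.0539, 0.3648]
ft_force: [0.5, -0.4, 0.1]
ee_pos: [0.6376, -0.0505, 0.3644]
ft_force: [0.6, -0.6, -0.8]
ee_pos: [0.6375, -0.0531, 0.3637]
ft_force: [-0.5, 0.4, -0.0]
t 16.55 pos [ 0.6375 -0.0531  0.3637] F [-0.5  0.4 -0. ] w 4.99
shift tool cm [-28.03   6.54  11.41]
turn deg [-0.34  0.17  0.9 ] shift after turn [-27.96   6.92  11.37]
[-0.26  0.44  1.2   0.    1.52  0.51]
```

```bash

python3 -m crank '[[[5,-3.5,0.9,0,0,0,0.9],[5,-3.5,0.9,0,0,0,0],[5,-3.5,0.9,1,0,0,0],[5,-3.5,0.9,1.5,0,0,0],[5,-3.5,0.9,1.5,0,0,0]]]' | grep -E "pos|force"
python3 -m crank '[[[5,-3.5,0.8,1.5,0,0,0],[5,-3.5,0.8,1.5,0,0,0],[5,-3.5,0.8,2,0,0,0],[5,0,0,2,0,0,0],[5,0,0,0,0,0,0]]]' | grep -E "pos|force"
python3 - <<'E'
from tl import *
go([.490,-.3005,.033],down(np.radians(-44.7)))
t=grab("scene"); crop(t,"s12",150,90,250,190,6)
E
```

```text
ee_pos: [0.547, -0.2107, 0.3243]
ft_force: [0.3, -0.2, 0.6]
ee_pos: [0.488, -0.3012, 0.2506]
ft_force: [-0.9, 0.7, 0.0]
t 17.38 pos [ 0.488  -0.3012  0.2506] F [-0.9  0.7  0. ] w 4.96
shift tool cm [ 0.21  0.41 21.75]
turn deg [-0.82  0.06  0.03] shift after turn [ 0.19  0.1  21.76]
```

View pics/s12.png

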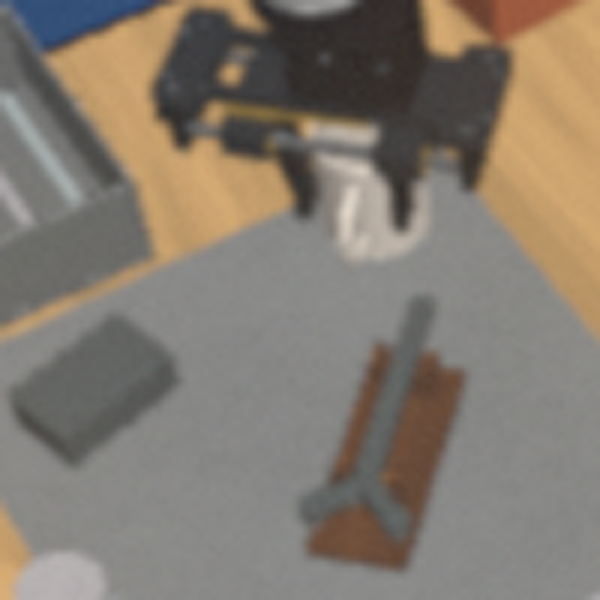

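```bash

python3 -m crank '[[[5,0.2,0.2,0,-0.8,0,0],[5,0,0,3.5,0,0,0],[5,0,0,3.5,0,0,0],[5,0,0,3.5,0,0,0],[5,0,0,3.5,0,0,0]]]' | grep -E "pos|force"
python3 -m crank '[[[5,0,0,2.5,0,0,0],[5,0,0,1.5,0,0,0],[5,0,0,0,0,0,0]]]' | grep -E "pos|force"
python3 - <<'E'
from tl import *
go([.490,-.3005,.031],down(np.radians(-44.7)))
t=grab("scene"); crop(t,"s13",150,90,250,190,6)
E
```

```text
ee_pos: [0.4981, -0.3039, 0.1168]
ft_force: [-0.1, -0.6, -0.6]
ee_pos: [0.496, -0.3025, 0.0739]
ft_force: [-1.0, -0.3, -0.7]
t 18.1 pos [ 0.496  -0.3025  0.0739] F [-1.  -0.3 -0.7] w 4.99
shift tool cm [-0.28 -0.6   4.29]
turn deg [0.45 0.06 0.31] shift after turn [-0.28 -0.57  4.29]
```

View pics/s13.png

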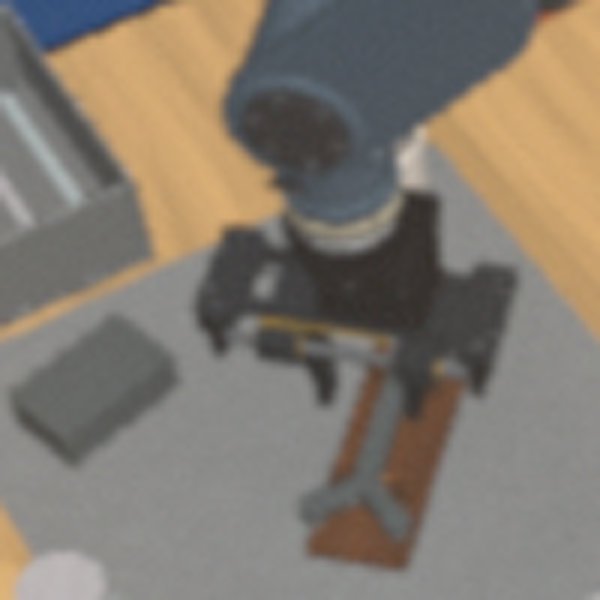

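```bash

python3 -m crank '[[[5,-0.3,-0.6,0,0.4,0,0],[5,0,0,0,0,0,0],[5,0,0,0,0,0,0]]]' | grep -E "pos|force"
python3 - <<'E'
from tl import *
go([.490,-.3005,.031],down(np.radians(-44.7)))
E
```

```text
ee_pos: [0.4906, -0.3036, 0.078]
ft_force: [0.4, 0.7, 1.0]
t 18.4 pos [ 0.4906 -0.3036  0.078 ] F [0.4 0.7 1. ] w 4.99
shift tool cm [ 0.18 -0.3   4.7 ]
turn deg [0.51 0.06 0.17] shift after turn [ 0.18 -0.26  4.7 ]
```

```bash
for i in 1 2 3; do
python3 -m crank '[[[5,0,0,0,0,0,0]]]' | grep -E "pos|rot"; done

```

```text
ee_pos: [0.4905, -0.3038, 0.0777]
eef_rot: [[0.702, 0.713, 0.005], [0.713, -0.702, -0.007], [-0.001, 0.009, -1.0]]
ee_pos: [0.4902, -0.3038, 0.0773]
eef_rot: [[0.702, 0.712, 0.005], [0.712, -0.702, -0.006], [-0.001, 0.008, -1.0]]
ee_pos: [0.49, -0.3036, 0.0768]
eef_rot: [[0.702, 0.712, 0.004], [0.712, -0.702, -0.006], [-0.001, 0.007, -1.0]]
```

```bash

python3 -m crank '[[[5,0.2,-0.2,1.6,0.4,0,0],[5,0,0,1.5,0,0,0],[5,0,0,1.4,0,0,0],[5,0,0,0,0,0,0],[5,0,0,0,0,0,0]]]' | grep -E "pos|force"
python3 - <<'E'
from tl import *
go([.490,-.3005,.030],down(np.radians(-44.7)))
t=grab("scene"); crop(t,"s14",170,110,250,190,8)
E
```

```text
ee_pos: [0.4893, -0.3003, 0.0307]
ft_force: [-0.5, -0.0, -0.9]
t 19.07 pos [ 0.4893 -0.3003  0.0307] F [-0.5 -0.  -0.9] w 4.99
shift tool cm [0.04 0.07 0.07]
turn deg [-0.17  0.07  0.12] shift after turn [0.04 0.07 0.07]
```

View pics/s14.png

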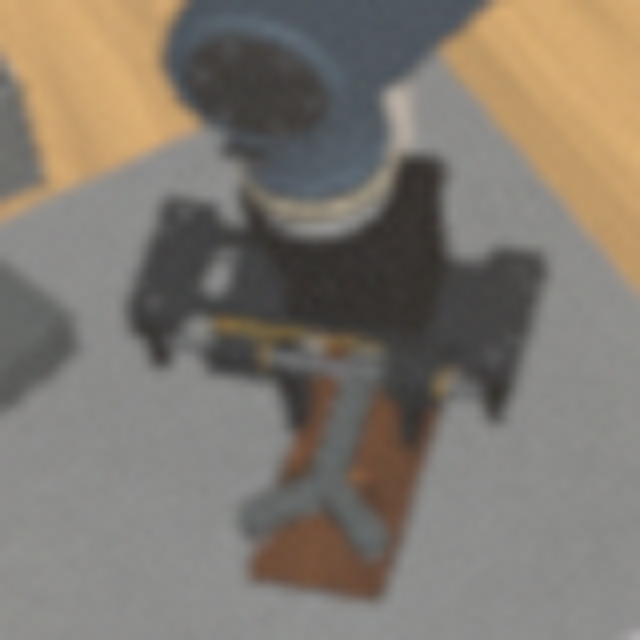

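Good. The handle lies between the fingers, so I close with 45 N and record the grasp pose.

```bash

python3 -m crank '[[[2.6,0,0,0,0,0,0],[1.2,0,0,0,0,0,0],[1.2,0,0,0,0,0,0],[1.2,0,0,0,0,0,0],[1.2,0,0,0,0,0,0]]]' 45| grep -E "pos|force|width"
python3 -m crank '[[[1.2,0,0,0,0,0,0],[1.2,0,0,0,0,0,0],[1.2,0,0,0,0,0,0]]]' | grep -E "pos|force|width|rot"
python3 - <<'E'
from h import *
pickle.dump(robot.get_state(),open("grasp.pkl","wb"))
E
python3 -m crank '[[[1.2,0,0,-1,0,0,0],[1.2,0,0,-2,0,0,0],[1.2,0,0,-3,0,0,0],[1.2,0,0,-3,0,0,0],[1.2,0,0,-3,0,0,0]]]' | grep -E "pos|force|width"
python3 -m crank '[[[1.2,0,0,-3,0,0,0],[1.2,0,0,-3,0,0,0],[1.2,0,0,0,0,0,0],[1.2,0,0,0,0,0,0],[1.2,0,0,0,0,0,0]]]' | grep -E "pos|force|width|rot"
python3 - <<'E'
from tl import *
t=grab("scene"); pickle.dump(t,open("s15.pkl","wb")); crop(t,"s15",150,90,250,190,6)
t=grab("top"); pickle.dump(t,open("t15.pkl","wb")); crop(t,"t15",300,130,400,230,6)
E
```

```text
ee_pos: [0.4899, -0.3007, 0.0316]
ft_force: [0.1, -0.0, 0.0]
gripper_width: 0.283
ee_pos: [0.4901, -0.3009, 0.0314]
eef_rot: [[0.702, 0.712, -0.001], [0.712, -0.702, -0.001], [-0.001, -0.0, -1.0]]
ft_force: [1.5, -1.1, 1.1]
gripper_width: 0.181
ee_pos: [0.4888, -0.2995, 0.1518]
ft_force: [0.6, 0.2, -2.8]
gripper_width: 0.182
ee_pos: [0.4887, -0.2994, 0.2098]
eef_rot: [[0.702, 0.712, -0.005], [0.712, -0.702, 0.002], [-0.001, -0.005, -1.0]]
ft_force: [-1.1, 0.5, -4.0]
gripper_width: 0.181
```

View pics/s15.png

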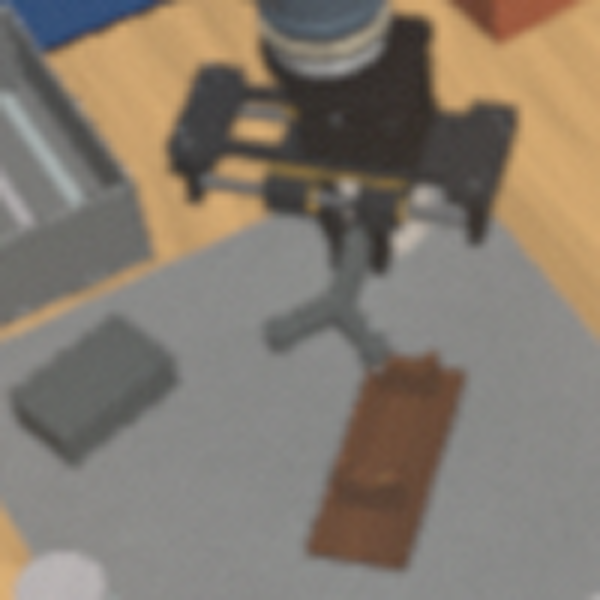

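View pics/t15.png

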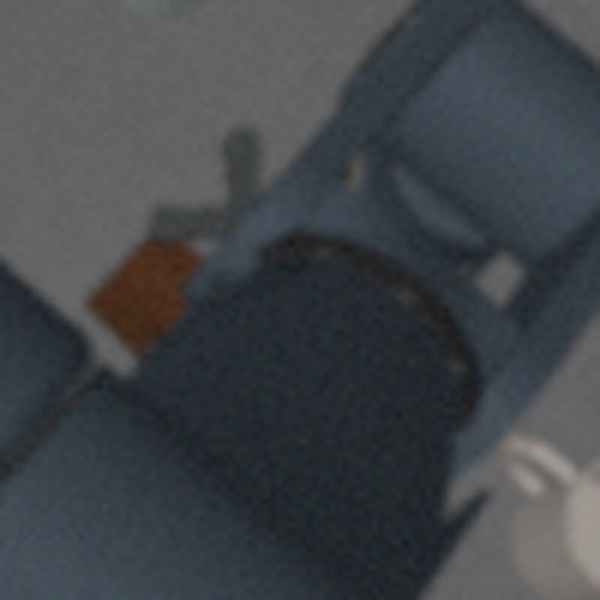

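```bash
cat > m3.py <<'E'
from h import *
t=pickle.load(open("t15.pkl","rb")); s=pickle.load(open("s15.pkl","rb")); st=robot.get_state()
ft=lambda X,Y:(300+(X+.5)/6-.5,130+(Y+.5)/6-.5); fs=lambda X,Y:(150+(X+.5)/6-.5,90+(Y+.5)/6-.5)
T=st["eef_rot"];p=st["ee_pos"];z=.2324
for n,d,q in [("top eye1",t,ft(240,145)),("top eye2",t,ft(170,218)),("sc L",s,fs(281,336)),("sc R",s,fs(376,350))]:
    P=ray(d,*q,z); print(n,P.round(4),"tool",(T.T@(P-p)*1000).round(1))
for y in(.028,-.028):
    P=p+T@np.array([.0752,y,-.0226]); print(P, (proj(t,P)[0]-[300,130]+.5)*6,(proj(s,P)[0]-[150,90]+.5)*6)
E
python3 m3.py
```

```text
top eye1 [ 0.5611 -0.2628  0.2324] tool [ 76.9  26.  -23.9]
top eye2 [ 0.5236 -0.2261  0.2324] tool [ 76.7 -26.5 -23.5]
sc L [ 0.5656 -0.2556  0.2324] tool [ 85.2  24.1 -23.9]
sc R [ 0.5247 -0.2163  0.2324] tool [ 84.5 -32.6 -23.5]
[ 0.56132518 -0.26541622  0.23109273] [245.10598003 145.68715647] [280.14477267 323.89173772]
[ 0.52143489 -0.22611461  0.23147854] [170.32535564 223.13220312] [373.03608981 338.06700543]
```

```bash
python3 - <<'E'
from h import *
I=[]
for i in range(6):
    t=grab("top"); I.append(t["img"].astype(float))
t["img"]=np.mean(I,0).astype(np.uint8); pickle.dump(t,open("t16.pkl","wb")); crop(t,"t16",190,165,245,220,12)
t["img"]=np.median(I,0).astype(np.uint8)
E
```

```text
(no output)
```

View pics/t16.png

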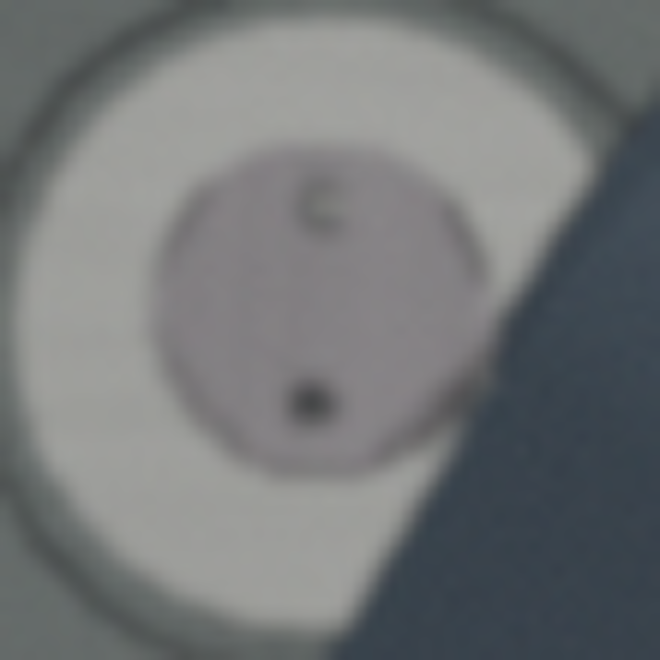

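```bash
python3 - <<'E'
from h import *
t=pickle.load(open("t16.pkl","rb"))
f=lambda X,Y:(190+(X+.5)/12-.5,165+(Y+.5)/12-.5)
a=ray(t,*f(323,206),.078); b=ray(t,*f(311,403),.078); print(a,b,np.linalg.norm(a-b),(a+b)/2,np.degrees(np.arctan2(*(a-b)[[1,0]])))
im=t["img"].astype(int)
m=((im[...,2]-im[...,1])>2)  # purple
m[:170]=0;m[210:]=0;m[:,:198]=0;m[:,235:]=0
m=m.astype(np.uint8); c=max(cv2.findContours(m,cv2.RETR_EXTERNAL,cv2.CHAIN_APPROX_NONE)[0],key=cv2.contourArea)
(cx,cy),r=cv2.minEnclosingCircle(c); M=cv2.moments(m); print("ring",ray(t,cx,cy,.078),r, "ellipse",ray(t,*cv2.fitEllipse(c)[0],.078),cv2.fitEllipse(c), "moment", ray(t,M['m10']/M['m00'],M['m01']/M['m00'],.078))
E
```

```text
[0.50747715 0.11818274 0.078     ] [0.45188438 0.12090026 0.078     ] 0.05565915066529821 [0.47968077 0.1195415  0.078     ] -2.7985420070490425
ring [0.46650646 0.09719608 0.078     ] 19.01189613342285 ellipse [0.46536875 0.10355972 0.078     ] ((220.72018432617188, 194.101806640625), (21.204530715942383, 33.13313293457031), 130.60084533691406) moment [0.46322511 0.10042142 0.078     ]
```

```bash

python3 -m crank '[[[1.2,0,0,0,0,0,-6],[1.2,0,0,0,0,0,-6],[1.2,0,0,0,0,0,-6],[1.2,0,0,0,0,0,-6],[1.2,0,0,0,0,0,-6]]]' | grep -E "pos|force"
python3 -m crank '[[[1.2,0,0,0,0,0,-6],[1.2,0,0,0,0,0,-5.8],[1.2,0,0,0,0,0,0],[1.2,0,0,0,0,0,0]]]' | grep -E "pos|force"
python3 - <<'E'
from tl import *
go([.4756,.0433,.20],down(np.radians(-2.8)))
E
```

```text
ee_pos: [0.4899, -0.3005, 0.2108]
ft_force: [-0.6, 0.5, -3.0]
ee_pos: [0.49, -0.3005, 0.2109]
ft_force: [0.6, -0.1, -2.8]
t 21.77 pos [ 0.49   -0.3005  0.2109] F [ 0.6 -0.1 -2.8] w 1.61
shift tool cm [34.27 -3.19  1.11]
turn deg [-0.11 -0.01 -0.12] shift after turn [34.27 -3.12  1.09]
```

```bash

python3 -m crank '[[[1.2,3.4,-0.3,0,0,0,0],[1.2,3.4,-0.3,0,0,0,0],[1.2,3.4,-0.3,0,0,0,0],[1.2,3.4,-0.3,0,0,0,0],[1.2,3.4,-0.3,0,0,0,0]]]' | grep -E "pos|force"
python3 -m crank '[[[1.2,3.4,-0.3,0,0,0,0],[1.2,3.4,-0.3,0,0,0,0],[1.2,3.4,-0.3,0,0,0,0],[1.2,3.4,-0.3,0,0,0,0],[1.2,3.4,-0.3,0,0,0,0]]]' | grep -E "pos|force"
python3 -m crank '[[[1.2,0,0,3,0,0,0],[1.2,0,0,3,0,0,0],[1.2,0,0,2,0,0,0],[1.2,0,0,0,0,0,0],[1.2,0,0,0,0,0,0]]]' | grep -E "pos|force"
python3 - <<'E'
from tl import *
go([.4756,.0433,.10],down(np.radians(-2.8)))
t=grab("scene"); pickle.dump(t,open("s17.pkl","wb")); crop(t,"s17",210,170,310,250,8)
t=grab("top"); pickle.dump(t,open("t17.pkl","wb")); crop(t,"t17",180,140,280,240,6)
E
```

```text
ee_pos: [0.483, -0.1287, 0.2112]
ft_force: [1.7, 0.8, -4.0]
ee_pos: [0.4763, 0.0421, 0.2114]
ft_force: [1.3, -0.1, -4.2]
ee_pos: [0.4759, 0.0406, 0.1307]
ft_force: [-0.1, 0.1, -3.0]
t 23.02 pos [0.4759 0.0406 0.1307] F [-0.1  0.1 -3. ] w 1.57
shift tool cm [ 0.26 -0.03  3.07]
turn deg [-0.23 -0.02 -0.05] shift after turn [ 0.26 -0.05  3.07]
```

View pics/s17.png

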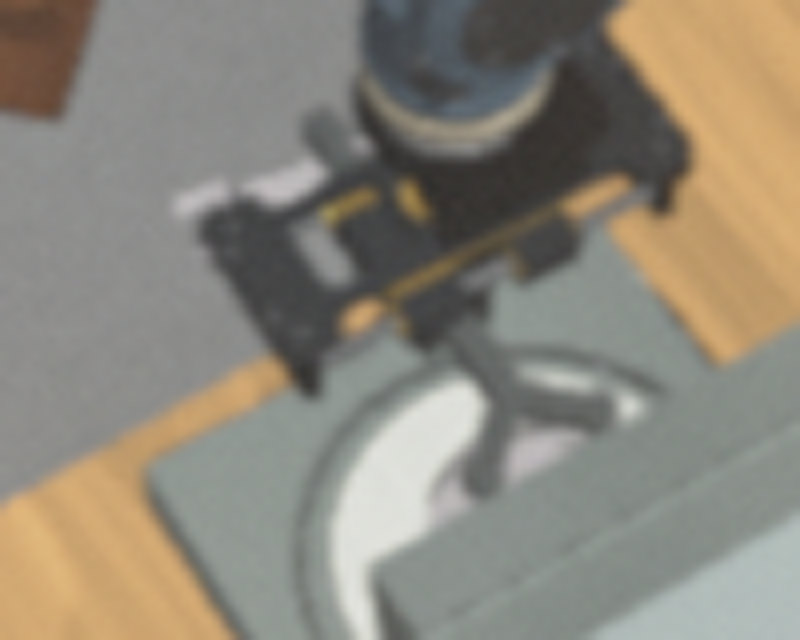

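View pics/t17.png

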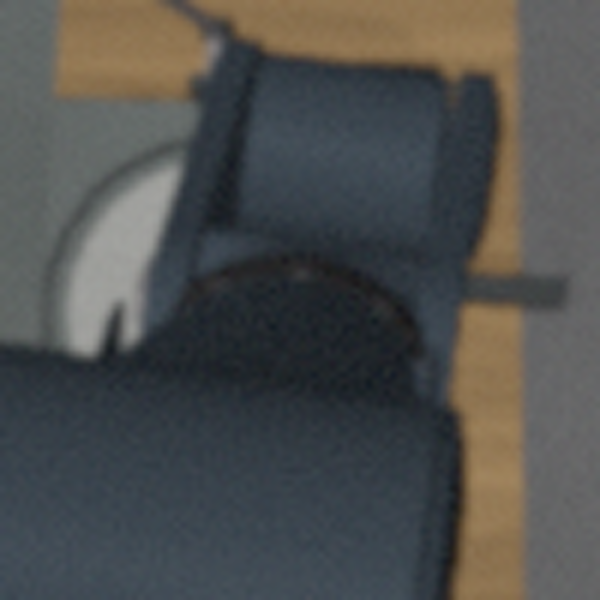

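```bash
python3 - <<'E'
from tl import *
t=pickle.load(open("t17.pkl","rb")); st=robot.get_state(); z=st["ee_pos"][2]+.0246
for q in [(567,280),(567,304),(567,292)]:
    P=ray(t,180+(q[0]+.5)/6-.5,140+(q[1]+.5)/6-.5,z); print((st["eef_rot"].T@(P-st["ee_pos"])*1000).round(1))
s=pickle.load(open("s17.pkl","rb"))
f=lambda X,Y:(210+(X+.5)/8-.5,170+(Y+.5)/8-.5)
for q in [(485,478),(603,410)]:
    P=ray(s,*f(*q),st["ee_pos"][2]+.0226); print((st["eef_rot"].T@(P-st["ee_pos"])*1000).round(1))
E
```

```text
[-109.3    4.3  -24.6]
[-109.8   -8.5  -24.6]
[-109.5   -2.1  -24.6]
[ 82.7  28.9 -22.6]
[ 81.  -29.2 -22.6]
```

```bash

python3 -m crank '[[[1.2,0.2,0.1,2,-0.2,0,0],[1.2,0,0,1.5,0,0,0],[1.2,0,0,0.8,0,0,0],[1.2,0,0,0,0,0,0],[1.2,0,0,0,0,0,0]]]' | grep -E "pos|force"
python3 -m crank '[[[1.2,0,0,0,0,0,0],[1.2,0,0,0,0,0,0],[1.2,0,0,0,0,0,0]]]' | grep -E "pos|force"
python3 - <<'E'
from tl import *
go([.4766,.0436,.0844],down(np.radians(-2.8)))
E
```

```text
ee_pos: [0.4781, 0.0422, 0.0889]
ft_force: [-0.2, -0.6, -3.5]
ee_pos: [0.4781, 0.0423, 0.089]
ft_force: [0.9, -0.0, -3.4]
t 23.78 pos [0.4781 0.0423 0.089 ] F [ 0.9 -0.  -3.4] w 1.57
shift tool cm [ 0.12 -0.15  0.46]
turn deg [0.2  0.01 0.02] shift after turn [ 0.12 -0.15  0.46]
```

```bash

python3 -m crank '[[[1.2,0.15,-0.1,0.4,0.1,0,0],[1.2,0,0,0,0,0,0],[1.2,0,0,0,0,0,0]]]' | grep -E "pos|force"
for i in 1 ; do python3 -m crank '[[[1.2,0,0,0.2,0,0,0],[1.2,0,0,0,0,0,0]]]' | grep -E "pos|force"; 
python3 -m crank '[[[1.2,0,0,0.2,0,0,0],[1.2,0,0,0,0,0,0]]]' | grep -E "pos|force";
python3 -m crank '[[[1.2,0,0,0.2,0,0,0],[1.2,0,0,0,0,0,0]]]' | grep -E "pos|force"; done

```

```text
ee_pos: [0.4762, 0.0442, 0.084]
ft_force: [-0.3, 1.1, -3.5]
ee_pos: [0.4764, 0.044, 0.0819]
ft_force: [-0.6, 0.1, -3.5]
ee_pos: [0.4763, 0.044, 0.0798]
ft_force: [0.5, -0.4, -3.3]
ee_pos: [0.4764, 0.044, 0.0779]
ft_force: [0.5, -0.0, -3.8]
```

```bash

python3 -m crank '[[[1.2,0,0,0.2,0,0,0],[1.2,0,0,0,0,0,0]]]' | grep -E "pos|force"
python3 -m crank '[[[1.2,0,0,0.2,0,0,0],[1.2,0,0,0,0,0,0]]]' | grep -E "pos|force"
python3 -m crank '[[[1.2,0,0,0.15,0,0,0],[1.2,0,0,0,0,0,0]]]' | grep -E "pos|force"

```

```text
ee_pos: [0.4763, 0.044, 0.0759]
ft_force: [-0.7, -0.4, -4.6]
ee_pos: [0.4763, 0.044, 0.0739]
ft_force: [0.6, 0.2, -2.8]
ee_pos: [0.4764, 0.044, 0.0725]
ft_force: [0.7, 0.1, -4.4]
```

```bash

python3 -m crank '[[[1.2,0,0,0.15,0,0,0],[1.2,0,0,0,0,0,0]]]' | grep -E "pos|force"
python3 -m crank '[[[1.2,0,0,0.15,0,0,0],[1.2,0,0,0,0,0,0]]]' | grep -E "pos|force"
python3 - <<'E'
from tl import *
print(robot.get_state()["torque"].round(2))
t=grab("scene"); crop(t,"s18",210,170,310,250,8)
E
```

```text
ee_pos: [0.4764, 0.044, 0.071]
ft_force: [-0.7, 0.2, -4.8]
ee_pos: [0.4764, 0.044, 0.0695]
ft_force: [0.3, -0.4, -3.5]
[-0.13  0.04  0.04]
```

View pics/s18.png

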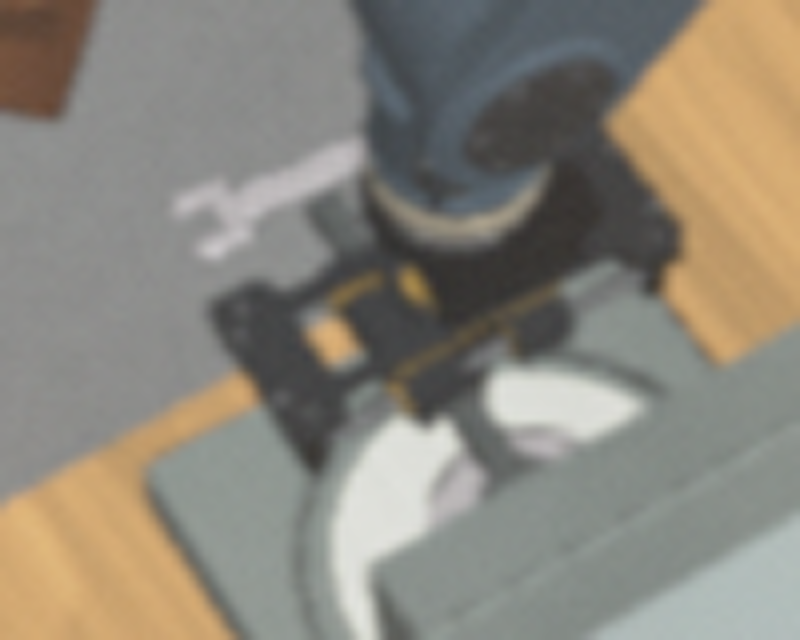

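```bash

python3 -m crank '[[[1.2,0,0,0.05,0,0,0],[1.2,0.02,-0.53,0,0,0,4],[1.2,0,0,0,0,0,0]]]' | grep -E "pos|force"
python3 -m crank '[[[1.2,0.02,-0.53,0,0,0,4],[1.2,0,0,0,0,0,0]]]' | grep -E "pos|force"
python3 -c "
from h import *
print(robot.get_state()['torque'].round(2))"
python3 -m crank '[[[1.2,0.02,-0.53,0,0,0,4],[1.2,0.02,-0.53,0,0,0,4],[1.2,0,0,0,0,0,0]]]' | grep -E "pos|force|rot"
python3 -c "
from h import *
print(robot.get_state()['torque'].round(2))"

```

```text
ee_pos: [0.4705, 0.0446, 0.0693]
ft_force: [-1.1, 0.5, -0.6]
ee_pos: [0.4656, 0.0452, 0.0693]
ft_force: [-0.3, -1.0, -1.6]
[-0.22  0.08  0.01]
ee_pos: [0.4554, 0.048, 0.0693]
eef_rot: [[0.321, 0.947, -0.0], [0.947, -0.321, -0.0], [-0.0, -0.0, -1.0]]
ft_force: [0.0, -0.3, -3.2]
[-0.18  0.06  0.03]
```

```bash

python3 - <<'E'
from tl import *
t=grab("scene"); crop(t,"s19",210,170,310,250,8)
t=grab("top"); crop(t,"t19",180,140,280,240,6)
E
```

```text
(no output)
```

View pics/s19.png

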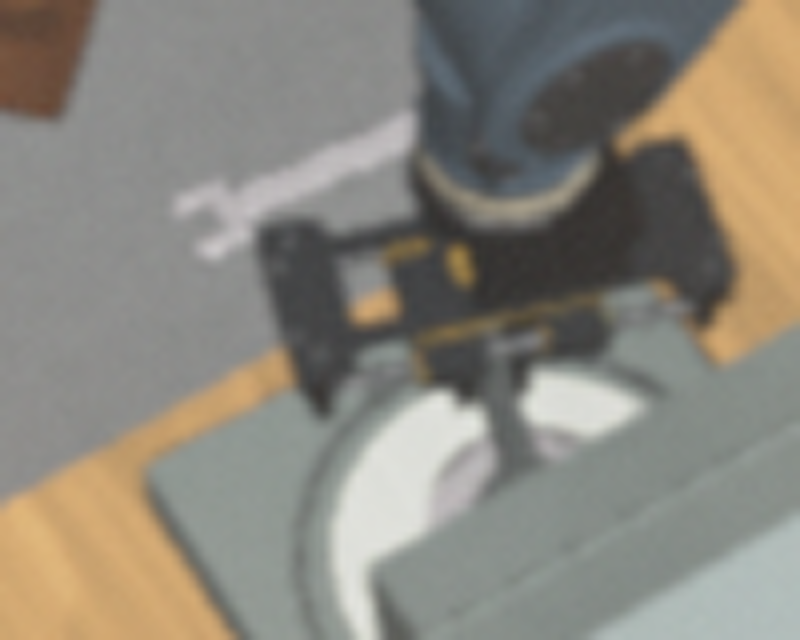

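View pics/t19.png

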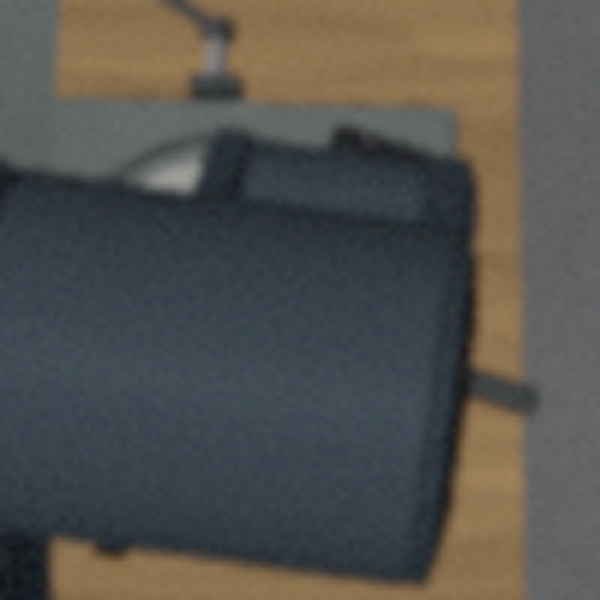

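```bash

Q='import h
s=h.robot.get_state(); print(s["torque"].round(2),s["ft_force"].round(1),h.np.degrees(h.np.arctan2(s["eef_rot"][1,0],s["eef_rot"][0,0])).round(1))'
python3 -m crank '[[[1.2,0.02,-0.53,0,0,0,4]]]' | grep -E "pos"; python3 -c "$Q"
python3 -m crank '[[[1.2,0.02,-0.53,0,0,0,4]]]' | grep -E "pos"; python3 -c "$Q"
python3 -m crank '[[[1.2,0.02,-0.53,0,0,0,4]]]' | grep -E "pos"; python3 -c "$Q"
python3 -m crank '[[[1.2,0.02,-0.53,0,0,0,4],[1.2,0,0,0,0,0,0]]]' | grep -E "pos"; python3 -c "$Q"

```

```text
ee_pos: [0.4516, 0.0493, 0.0693]
[-0.13  0.28  0.37] [-0.9 -0.6 -0.9] 67.4
ee_pos: [0.4463, 0.0517, 0.0693]
[-0.38  0.18  0.24] [ 0.  -2.2 -1.6] 63.3
ee_pos: [0.4415, 0.0543, 0.0693]
[-0.39  0.16  0.24] [-0.3 -1.8 -1.6] 59.3
ee_pos: [0.4364, 0.0577, 0.0693]
[-0.33  0.24 -0.09] [-0.3 -0.4 -2.1] 55.3
```

```bash

Q='import h
s=h.robot.get_state(); print(s["torque"].round(2),s["ft_force"].round(1),h.np.degrees(h.np.arctan2(s["eef_rot"][1,0],s["eef_rot"][0,0])).round(1))'
python3 -m crank '[[[1.2,0.02,-0.53,0,0,0,4],[1.2,0.02,-0.53,0,0,0,4]]]' | grep -E "pos"; python3 -c "$Q"
python3 -m crank '[[[1.2,0.02,-0.53,0,0,0,4],[1.2,0.02,-0.53,0,0,0,4]]]' | grep -E "pos"; python3 -c "$Q"
python3 -m crank '[[[1.2,0.02,-0.53,0,0,0,4]]]' | grep -E "pos"; python3 -c "$Q"

```

```text
ee_pos: [0.4285, 0.0639, 0.0693]
[-0.38  0.28  0.22] [-1.3 -2.1 -0.7] 47.3
ee_pos: [0.4211, 0.0718, 0.0693]
[-0.44  0.32  0.19] [-1.3 -2.2 -0.9] 39.3
ee_pos: [0.4178, 0.0761, 0.0693]
[-0.42  0.43  0.21] [-2.  -1.8 -0.7] 35.3
```

```bash

Q='import h
s=h.robot.get_state(); print(s["torque"].round(2),s["ft_force"].round(1),h.np.degrees(h.np.arctan2(s["eef_rot"][1,0],s["eef_rot"][0,0])).round(1))'
python3 -m crank '[[[1.2,0,-0.26,0,0,0,2]]]' | grep -E "pos"; python3 -c "$Q"
python3 -m crank '[[[1.2,0,-0.26,0,0,0,2]]]' | grep -E "pos"; python3 -c "$Q"
python3 -m crank '[[[1.2,0,-0.26,0,0,0,2]]]' | grep -E "pos"; python3 -c "$Q"
python3 -m crank '[[[1.2,0,-0.26,0,0,0,2]]]' | grep -E "pos"; python3 -c "$Q"

```

```text
ee_pos: [0.4162, 0.0784, 0.0693]
[-0.49  0.41  0.14] [-2.5 -2.8 -1.3] 33.3
ee_pos: [0.4149, 0.0805, 0.0693]
[-0.39  0.37  0.16] [-1.  -1.9 -0.2] 31.4
ee_pos: [0.4137, 0.0825, 0.0693]
[-1.64  0.26  0.33] [-2.2 -9.1  0.3] 29.4
ee_pos: [0.4134, 0.0833, 0.0694]
[-3.38  0.28  0.86] [ -0.6 -20.4  -1.8] 27.8
```

```bash

Q='import h
s=h.robot.get_state(); print(s["torque"].round(2),s["ft_force"].round(1),h.np.degrees(h.np.arctan2(s["eef_rot"][1,0],s["eef_rot"][0,0])).round(1))'
python3 -m crank '[[[1.2,0,0,0,0,0,0],[1.2,0,0,0,0,0,0]]]' | grep -E "pos"; python3 -c "$Q"
python3 -m crank '[[[1.2,0,0.26,0,0,0,-2],[1.2,0,0,0,0,0,0]]]' | grep -E "pos"; python3 -c "$Q"
python3 -m crank '[[[1.2,0,0.2,0,0,0,-1.5],[1.2,0,0,0,0,0,0],[1.2,0,0,0,0,0,0]]]' | grep -E "pos"; python3 -c "$Q"

```

```text
ee_pos: [0.4136, 0.0831, 0.0693]
[-1.99  0.3   0.7 ] [ -1.  -11.7  -1.7] 27.8
ee_pos: [0.414, 0.0822, 0.0692]
[-0.48  0.38  0.16] [-1.3 -2.3 -0.2] 29.5
ee_pos: [0.4151, 0.081, 0.0692]
[-0.23  0.24  0.09] [-1.7 -0.5 -0.5] 30.7
```

```bash

python3 -m crank '[[[1.2,0,0,-0.4,0,0,0],[1.2,0,0,-0.4,0,0,0],[1.2,0,0,-0.4,0,0,0],[1.2,0,0,-0.4,0,0,0],[1.2,0,0,-0.4,0,0,0]]]' | grep -E "pos|force"
python3 -m crank '[[[1.2,0,0,-2,0,0,0],[1.2,0,0,-3,0,0,0],[1.2,0,0,-3,0,0,0],[1.2,0,0,-2,0,0,0],[1.2,0,0,0,0,0,0]]]' | grep -E "pos|force"
python3 - <<'E'
from tl import *
go([.490,-.3009,.17],down(np.radians(-44.7)))
E
```

```text
ee_pos: [0.415, 0.081, 0.0897]
ft_force: [-0.3, -0.5, -3.0]
ee_pos: [0.4175, 0.081, 0.193]
ft_force: [0.4, -0.1, -3.3]
t 28.77 pos [0.4175 0.081  0.193 ] F [ 0.4 -0.1 -3.3] w 1.54
shift tool cm [-13.31  36.51   2.39]
turn deg [  0.36  -0.42 -14.56] shift after turn [-22.04  32.01   2.3 ]
```

```bash

python3 -m crank '[[[1.2,-1.1,3.05,0,0,0,0],[1.2,-1.1,3.05,0,0,0,0],[1.2,-1.1,3.05,0,0,0,0],[1.2,-1.1,3.05,0,0,0,0],[1.2,-1.1,3.05,0,0,0,0]]]' | grep -E "pos|force"
python3 -m crank '[[[1.2,-1.1,3.05,0,0,0,0],[1.2,-1.1,3.05,0,0,0,0],[1.2,-1.1,3.05,0,0,0,0],[1.2,-1.1,3.05,0,0,0,0],[1.2,-1.1,3.05,0,0,0,0]]]' | grep -E "pos|force"
python3 -m crank '[[[1.2,-1.1,3.05,0,0,0,0],[1.2,-1.1,3.05,0,0,0,0],[1.2,0,0,0,0,0,0]]]' | grep -E "pos|force"
python3 - <<'E'
from h import *
go([.490,-.3009,.17],down(np.radians(-44.7)))
I=[]
for i in range(6):
    t=grab("top"); I.append(t["img"].astype(float))
t["img"]=np.mean(I,0).astype(np.uint8); pickle.dump(t,open("t20.pkl","wb")); crop(t,"t20",190,165,245,220,12)
s=grab("scene"); crop(s,"s20",140,90,300,190,5)
E
```

```text
ee_pos: [0.4446, -0.0792, 0.1881]
ft_force: [0.8, -0.0, -3.8]
ee_pos: [0.4752, -0.2384, 0.1876]
ft_force: [-0.1, 0.6, -3.9]
ee_pos: [0.49, -0.3085, 0.188]
ft_force: [1.8, -0.4, -2.8]
t 29.85 pos [ 0.49   -0.3085  0.188 ] F [ 1.8 -0.4 -2.8] w 1.56
shift tool cm [ 0.38 -0.66  1.8 ]
turn deg [  0.4    0.07 -14.81] shift after turn [ 0.54 -0.53  1.8 ]
```

View pics/t20.png

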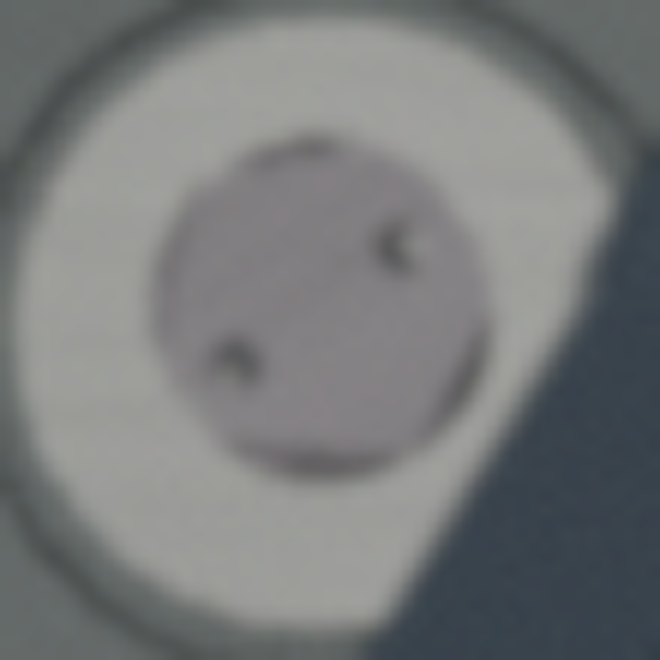

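View pics/s20.png

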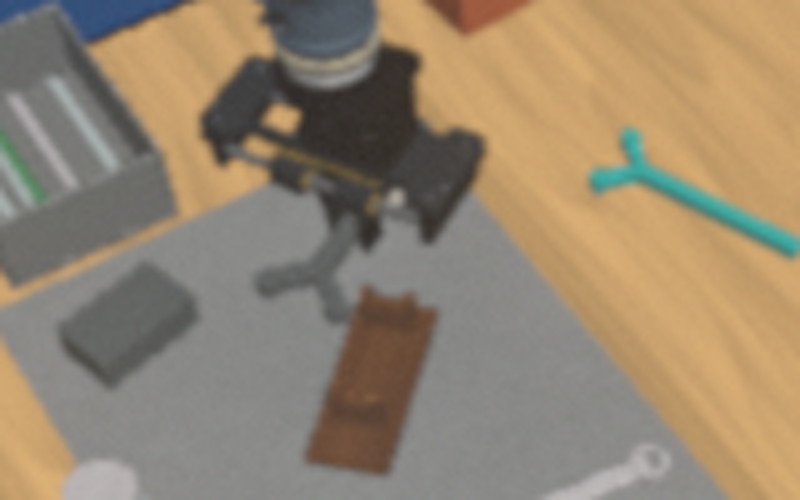

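```bash

python3 - <<'E'
from h import *
t=pickle.load(open("t20.pkl","rb")); crop(t,"t20b",300,130,400,230,6)
s=grab("scene"); pickle.dump(s,open("s21.pkl","wb")); crop(s,"s21",180,115,230,165,12)
E
```

```text
(no output)
```

View pics/t20b.png

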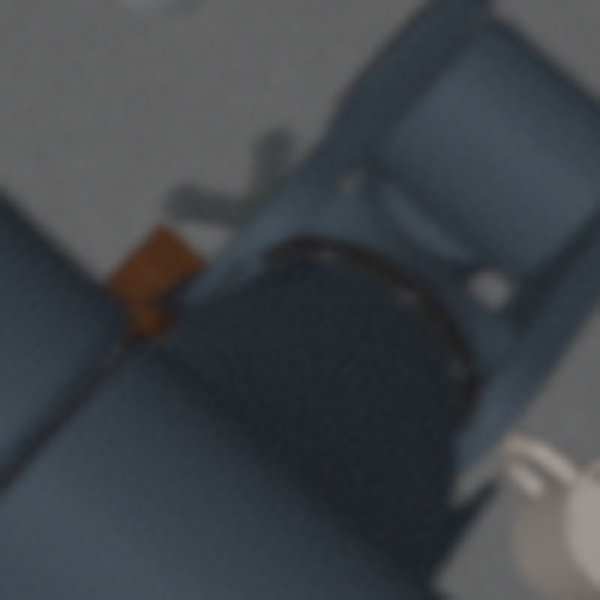

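View pics/s21.png

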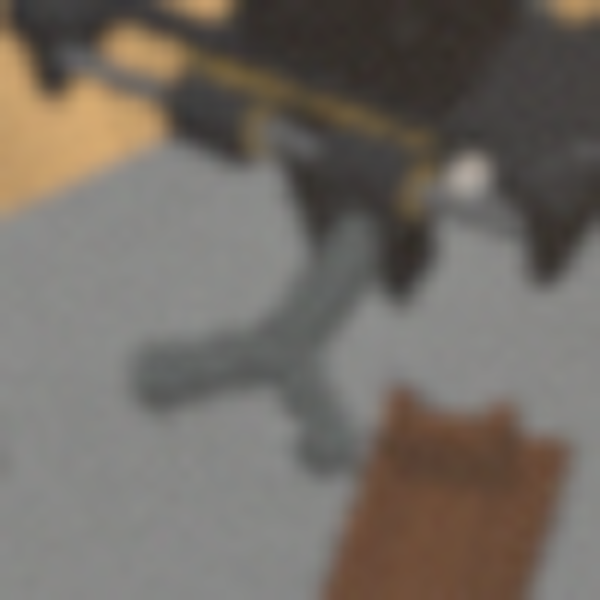

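```bash

python3 - <<'E'
from h import *
t=pickle.load(open("t20.pkl","rb"));s=pickle.load(open("s21.pkl","rb"));st=robot.get_state();z=st["ee_pos"][2]+.0226
T=st["eef_rot"]; print("tool x heading",np.degrees(np.arctan2(T[1,0],T[0,0])))
for n,d,f,a,b in [("top",t,lambda X,Y:(300+(X+.5)/6-.5,130+(Y+.5)/6-.5),(275,147),(180,203)),("sc",s,lambda X,Y:(180+(X+.5)/12-.5,115+(Y+.5)/12-.5),(157,377),(332,447))]:
    A=ray(d,*f(*a),z);B=ray(d,*f(*b),z); v=A-B; print(n,np.linalg.norm(v),"spanner x heading",np.degrees(np.arctan2(v[1],v[0]))+90,"mid tool",(T.T@((A+B)/2-st["ee_pos"])*1000).round(1))
# earlier reference s15 same method
E
```

```text
tool x heading 30.805810354716826
top 0.05774828374538559 spanner x heading 30.432213075070187 mid tool [ 74.   -1.3 -22.6]
sc 0.05978692397377109 spanner x heading 30.528750856388854 mid tool [ 83.   -5.6 -22.6]
```

```bash

python3 - <<'E'
from h import *
c0=np.array([.4797,.1195,.078])
for fn,out,angs in (("t16.pkl","o16",(-2.8,)),("t20.pkl","o20",(-53,-59.2))):
    t=pickle.load(open(fn,"rb")); im=cv2.cvtColor(t["img"],cv2.COLOR_RGB2BGR)[165:220,190:245]
    im=cv2.convertScaleAbs(cv2.resize(im,None,fx=10,fy=10,interpolation=cv2.INTER_CUBIC),alpha=2,beta=-70)
    o=im.copy()
    for k,a in enumerate(angs):
        d=np.array([np.cos(np.radians(a)),np.sin(np.radians(a)),0])
        for sg in(1,-1):
            h=c0+sg*.028*d; th=np.linspace(0,6.28,40); P=h+.0065*np.c_[np.cos(th),np.sin(th),0*th]
            q=((proj(t,P)-[190,165]+.5)*10).astype(int); cv2.polylines(o,[q],True,((0,0,255),(0,255,0))[k],1)
    cv2.imwrite(f"pics/{out}.png",np.hstack([im,o])[:, :][80:460,:] if 0 else cv2.resize(np.hstack([im,o]),(800,400)))
E
```

```text
(no output)
```

View pics/o20.png

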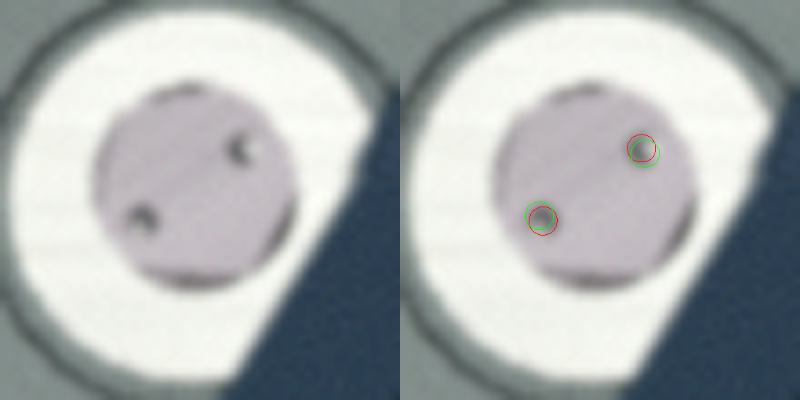

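View pics/o16.png

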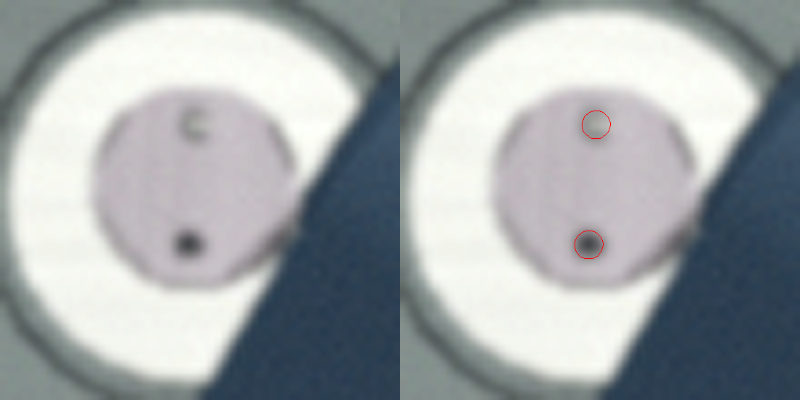

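```bash

python3 -m crank '[[[1.2,0.4,-0.6,-2,0.4,0,-5],[1.2,0,0,0,0,0,-5],[1.2,0,0,0,0,0,-4.7],[1.2,0,0,0,0,0,0],[1.2,0,0,0,0,0,0]]]' | grep -E "pos|force"
python3 - <<'E'
from h import *
go([.4887,-.2994,.2098],pickle.load(open("grasp.pkl","rb"))["eef_rot"])
E
```

```text
ee_pos: [0.4887, -0.2932, 0.2093]
ft_force: [-0.4, 0.2, -4.6]
t 30.67 pos [ 0.4887 -0.2932  0.2093] F [-0.4  0.2 -4.6] w 1.57
shift tool cm [-0.44  0.44 -0.06]
turn deg [-0.39 -0.15 -0.08] shift after turn [-0.44  0.44 -0.05]
```

```bash

python3 -m crank '[[[1.2,-0.4,0.4,0,-0.3,0,0],[1.2,0,0,0,0,0,0],[1.2,0,0,0,0,0,0],[1.2,0,0,0,0,0,0]]]' | grep -E "pos|force"
python3 - <<'E'
from h import *
go([.4887,-.2994,.2098],pickle.load(open("grasp.pkl","rb"))["eef_rot"])
s=grab("scene"); pickle.dump(s,open("s22.pkl","wb")); t=grab("top"); pickle.dump(t,open("t22.pkl","wb"))
a=pickle.load(open("s15.pkl","rb"))["img"][115:165,180:230]; b=s["img"][115:165,180:230]
cv2.imwrite("pics/cmp.png",cv2.cvtColor(cv2.resize(np.hstack([a,b]),None,fx=8,fy=8,interpolation=cv2.INTER_CUBIC),cv2.COLOR_RGB2BGR))
def ph(a,b):
    g=lambda x:cv2.cvtColor(x,cv2.COLOR_RGB2GRAY).astype(np.float32)
    w=cv2.createHanningWindow((a.shape[1],a.shape[0]),cv2.CV_32F); return cv2.phaseCorrelate(g(a),g(b),w)
A=pickle.load(open("s15.pkl","rb"))["img"];B=s["img"]
print("fork",ph(A[133:155,190:217].copy(),B[133:155,190:217].copy()),"gripper",ph(A[100:132,175:240].copy(),B[100:132,175:240].copy()))
A=pickle.load(open("t15.pkl","rb"))["img"];B=t["img"]
print("top fork",ph(A[148:172,322:345].copy(),B[148:172,322:345].copy()))
E
```

```text
ee_pos: [0.4887, -0.2996, 0.209]
ft_force: [0.3, 0.3, -3.7]
t 31.0 pos [ 0.4887 -0.2996  0.209 ] F [ 0.3  0.3 -3.7] w 1.54
shift tool cm [ 0.02 -0.02 -0.08]
turn deg [-0.11 -0.15 -0.06] shift after turn [ 0.02 -0.01 -0.08]
fork ((0.6369927762310006, -0.1264546107249167), 0.9758129936677439) gripper ((0.1559892091081636, 0.13818571295891324), 0.9828424210556679)
top fork ((-0.2766120857060983, 0.23419754897043354), 1.176766961812973)
```

View pics/cmp.png

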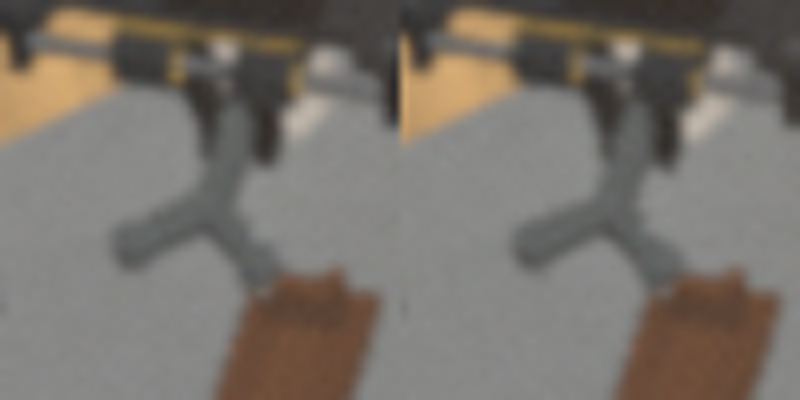

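```bash

python3 - <<'E'
from h import *
s=pickle.load(open("s22.pkl","rb")); W=cloud(s); st=robot.get_state(); print(st["ee_pos"],st["torque"].round(2))
for r in range(88,135,3): print(r,[tuple(W[r,c].round(3)) for c in (200,206,212)], s["img"][r,206])
E
```

```text
[ 0.48869888 -0.29956742  0.20899023] [-0.1   0.1   0.01]
88 [(np.float64(0.51), np.float64(-0.274), np.float64(0.45)), (np.float64(0.494), np.float64(-0.267), np.float64(0.447)), (np.float64(0.472), np.float64(-0.27), np.float64(0.435))] [81 90 99]
91 [(np.float64(0.512), np.float64(-0.275), np.float64(0.438)), (np.float64(0.497), np.float64(-0.263), np.float64(0.44)), (np.float64(0.475), np.float64(-0.268), np.float64(0.425))] [80 90 97]
94 [(np.float64(0.514), np.float64(-0.274), np.float64(0.428)), (np.float64(0.497), np.float64(-0.267), np.float64(0.424)), (np.float64(0.477), np.float64(-0.265), np.float64(0.416))] [ 91 102 111]
97 [(np.float64(0.514), np.float64(-0.277), np.float64(0.413)), (np.float64(0.499), np.float64(-0.265), np.float64(0.415)), (np.float64(0.478), np.float64(-0.267), np.float64(0.403))] [151 142 125]
100 [(np.float64(0.514), np.float64(-0.282), np.float64(0.397)), (np.float64(0.498), np.float64(-0.27), np.float64(0.398)), (np.float64(0.478), np.float64(-0.27), np.float64(0.388))] [137 134 131]
103 [(np.float64(0.517), np.float64(-0.278), np.float64(0.389))
[... 1376 characters left out ...]
(0.509), np.float64(-0.275), np.float64(0.29)), (np.float64(0.494), np.float64(-0.259), np.float64(0.296))] [86 85 84]
127 [(np.float64(0.435), np.float64(-0.53), np.float64(-0.002)), (np.float64(0.501), np.float64(-0.3), np.float64(0.248)), (np.float64(0.497), np.float64(-0.256), np.float64(0.285))] [59 55 52]
130 [(np.float64(0.444), np.float64(-0.512), np.float64(-0.0)), (np.float64(0.503), np.float64(-0.3), np.float64(0.233)), (np.float64(0.487), np.float64(-0.282), np.float64(0.24))] [63 60 57]
133 [(np.float64(0.453), np.float64(-0.496), np.float64(0.001)), (np.float64(0.504), np.float64(-0.301), np.float64(0.216)), (np.float64(0.488), np.float64(-0.285), np.float64(0.222))] [83 84 82]
```

```bash

python3 - <<'E'
from h import *
def ph(a,b):
    g=lambda x:cv2.cvtColor(np.ascontiguousarray(x),cv2.COLOR_RGB2GRAY).astype(np.float32)
    w=cv2.createHanningWindow((a.shape[1],a.shape[0]),cv2.CV_32F); return cv2.phaseCorrelate(g(a),g(b),w)
A=pickle.load(open("s15.pkl","rb"))["img"];B=pickle.load(open("s22.pkl","rb"))["img"];Z=pickle.load(open("scene0.pkl","rb"))["img"]
sl=np.s_[200:290,250:340]; print(ph(Z[sl],A[sl]),ph(A[sl],B[sl]))
s={"img":B}; crop(s,"s22b",220,210,320,290,8)
E
python3 -m crank '[[[1.2,0.1,-0.1,3.4,0,0,0],[1.2,0,0,3.4,0,0,0],[1.2,0,0,3.4,0,0,0],[1.2,0,0,2.5,0,0,0],[1.2,0,0,0,0,0,0]]]' | grep -E "pos|force"
python3 -m crank '[[[1.2,0,0,1,0,0,0],[1.2,0,0,0,0,0,0],[1.2,0,0,0,0,0,0]]]' | grep -E "pos|force"
python3 - <<'E'
from h import *
g=pickle.load(open("grasp.pkl","rb")); go(g["ee_pos"],g["eef_rot"])
s=grab("scene"); crop(s,"s23",170,110,250,190,8)
E
```

```text
((0.04567715147215523, -0.05472703097363052), 0.9339878647415726) ((0.05841701177903502, -0.06421473176393278), 0.893523070488447)
ee_pos: [0.4856, -0.2952, 0.0771]
ft_force: [-1.0, 1.8, -4.1]
ee_pos: [0.4897, -0.2986, 0.0733]
ft_force: [0.7, 0.1, -3.4]
t 31.77 pos [ 0.4897 -0.2986  0.0733] F [ 0.7  0.1 -3.4] w 1.55
shift tool cm [-0.14  0.18  4.19]
turn deg [ 0.06 -0.16 -0.01] shift after turn [-0.13  0.19  4.19]
```

View pics/s23.png

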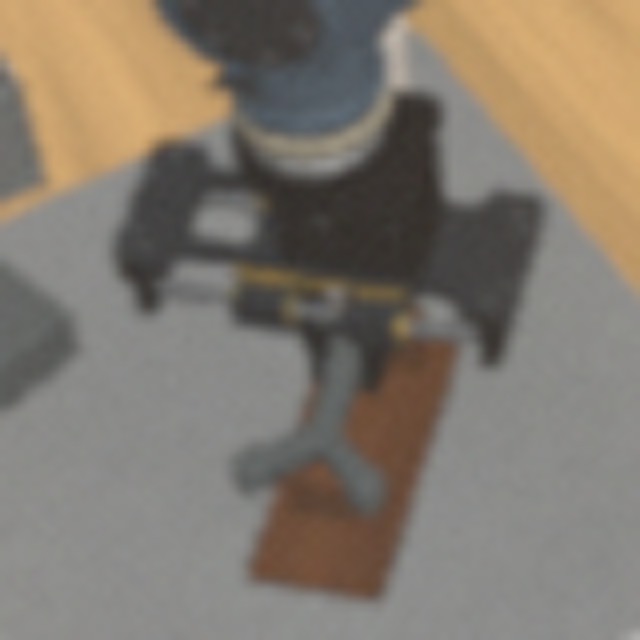

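View pics/s22b.png

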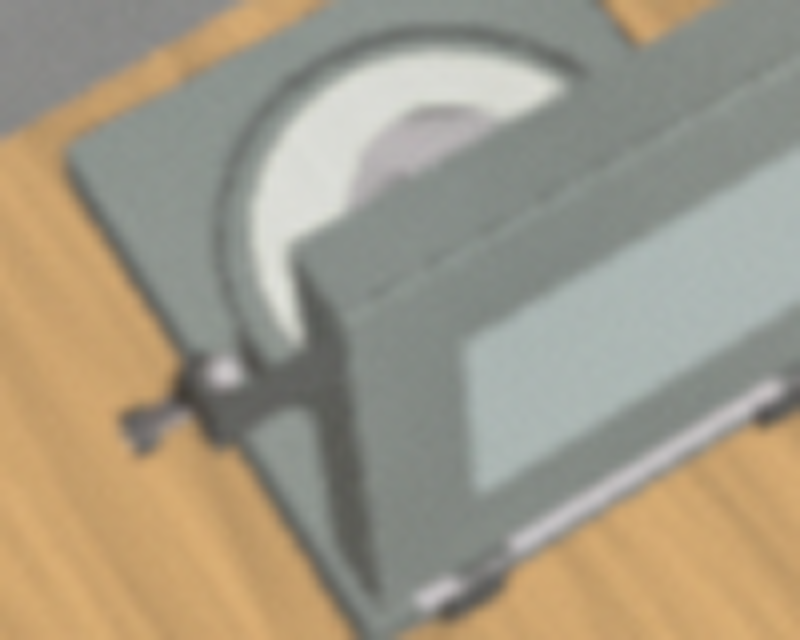

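```bash

python3 -m crank '[[[1.2,-0.1,0.1,1,0,0,0],[1.2,0,0,0.5,0,0,0],[1.2,0,0,0,0,0,0],[1.2,0,0,0,0,0,0],[1.2,0,0,0,0,0,0]]]' | grep -E "pos|force"
python3 - <<'E'
from h import *
g=pickle.load(open("grasp.pkl","rb")); print(g["ee_pos"]);go(g["ee_pos"],g["eef_rot"])
E
```

```text
ee_pos: [0.4888, -0.2992, 0.0572]
ft_force: [-0.7, -0.1, -4.1]
[ 0.49005565 -0.30090613  0.0313578 ]
t 32.23 pos [ 0.4888 -0.2992  0.0572] F [-0.7 -0.1 -4.1] w 1.52
shift tool cm [-0.04  0.21  2.58]
turn deg [-0.08 -0.15 -0.01] shift after turn [-0.03  0.21  2.58]
```

```bash

python3 -m crank '[[[1.2,0,0.2,0.8,0,0,0],[1.2,0,0,0.8,0,0,0],[1.2,0,0,0.4,0,0,0],[1.2,0,0,0,0,0,0],[1.2,0,0,0,0,0,0]]]' | grep -E "pos|force"
python3 -m crank '[[[1.2,0,0,0.3,0,0,0],[1.2,0,0,0,0,0,0],[1.2,0,0,0,0,0,0]]]' | grep -E "pos|force"
python3 - <<'E'
from h import *
g=pickle.load(open("grasp.pkl","rb")); go(g["ee_pos"],g["eef_rot"])
E
```

```text
ee_pos: [0.4898, -0.3002, 0.0364]
ft_force: [-0.2, 0.6, -4.6]
ee_pos: [0.4902, -0.3006, 0.0341]
ft_force: [0.3, 0.3, -3.7]
t 32.9 pos [ 0.4902 -0.3006  0.0341] F [ 0.3  0.3 -3.7] w 1.52
shift tool cm [-0.03  0.01  0.28]
turn deg [-0.08 -0.15 -0.01] shift after turn [-0.03  0.01  0.28]
```

```bash

python3 -m crank '[[[1.2,0,0,0.2,0,0,0],[1.2,0,0,0,0,0,0],[1.2,0,0,0,0,0,0]]]' | grep -E "pos|force"
python3 -m crank '[[[1.2,0,0,0.1,0,0,0],[1.2,0,0,0,0,0,0],[1.2,0,0,0,0,0,0]]]' | grep -E "pos|force"

```

```text
ee_pos: [0.4902, -0.3005, 0.0322]
ft_force: [-0.0, 0.1, -3.5]
ee_pos: [0.4903, -0.3007, 0.0314]
ft_force: [0.5, -0.4, -1.9]
```

Touching down: the weight is coming off the gripper. I open and retreat.

```bash

python3 -m crank '[[[1.9,0,0,0.05,0,0,0],[2.5,0,0,0,0,0,0],[4,0,0,0,0,0,0],[5,0,0,0,0,0,0],[5,0,0,0,0,0,0]]]' | grep -E "pos|force|width"
python3 -m crank '[[[5,0,0,0,0,0,0],[5,0,0,-1,0,0,0],[5,0,0,-3,0,0,0],[5,0,0,-3.5,0,0,0],[5,0,0,-3.5,0,0,0]]]' | grep -E "pos|force|width"
python3 -m crank '[[[5,0,0,-3.5,0,0,0],[5,0,0,-3.5,0,0,0],[5,0,0,-3.5,0,0,0],[5,-3.5,0,-1,0,0,0],[5,-3.5,0,0,0,0,0]]]' | grep -E "pos|force|width"
python3 -m crank '[[[5,-3.5,0,0,0,0,0],[5,-3.5,0,0,0,0,0],[5,-3.5,0,0,0,0,0],[5,0,0,0,0,0,0],[5,0,0,0,0,0,0]]]' | grep -E "pos|force|width"
python3 - <<'E'
from h import *
for n in("scene","top"):
    t=grab(n); pickle.dump(t,open(n+"24.pkl","wb")); cv2.imwrite(f"pics/{n}24.png",cv2.cvtColor(t["img"],cv2.COLOR_RGB2BGR))
    z=pickle.load(open(n+"0.pkl","rb"))
    bx=(170,115,250,195) if n=="scene" else (300,150,400,225)
    a=z["img"][bx[1]:bx[3],bx[0]:bx[2]];b=t["img"][bx[1]:bx[3],bx[0]:bx[2]]
    cv2.imwrite(f"pics/c{n}.png",cv2.cvtColor(cv2.resize(np.hstack([a,b]),None,fx=4,fy=4,interpolation=cv2.INTER_CUBIC),cv2.COLOR_RGB2BGR))
E
```

```text
ee_pos: [0.4903, -0.3007, 0.0308]
ft_force: [0.1, 0.9, -0.2]
gripper_width: 0.428
ee_pos: [0.4896, -0.3003, 0.1418]
ft_force: [0.9, 0.5, 0.0]
gripper_width: 0.57
ee_pos: [0.4432, -0.3521, 0.2609]
ft_force: [0.2, -0.5, -0.7]
gripper_width: 0.573
ee_pos: [0.366, -0.4269, 0.256]
ft_force: [-0.9, 0.7, 0.7]
gripper_width: 0.577
```

View pics/cscene.png

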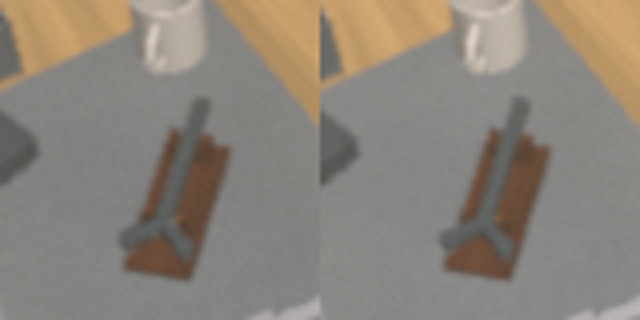

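View pics/top24.png

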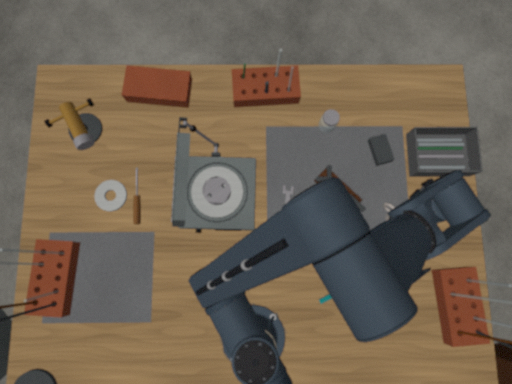

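View pics/scene24.png

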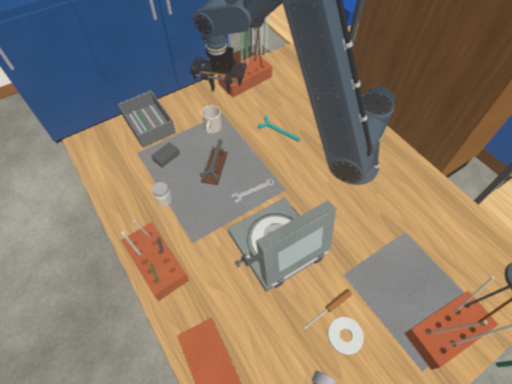

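```bash

python3 - <<'E'
from h import *
t=pickle.load(open("top24.pkl","rb")); crop(t,"t24c",165,105,265,235,5)
print(robot.get_state()["time_s"]); print(robot.sign_off())
E
```

```text
35.1667
the job is handed in; nothing more can be done
None
```

View pics/t24c.png

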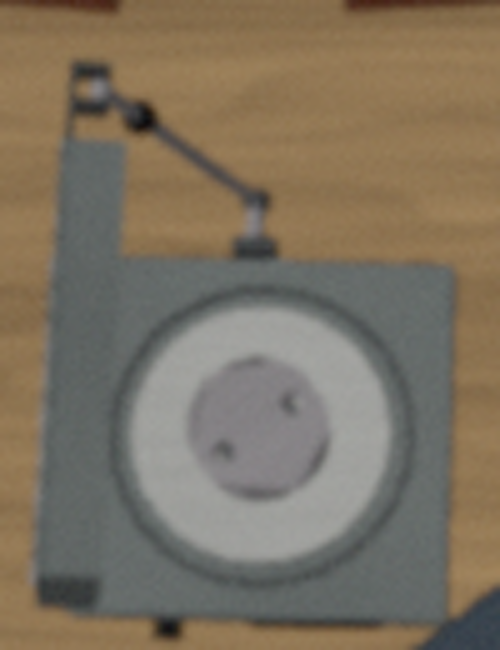

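The job is handed in at 35.2 s. The prop rod sits in the hood's socket, the ring is turned to a stop, and the spanner is back on its rest. One check on the ring did not fully agree.

- **Prop rod:** I pinched the knob and swung the rod to about 60 degrees. I then pushed it with closed fingers until the force jumped to about 13 N at its stop. In the last pictures the ball end sits between the tines of the socket. The hood had moved less than 0.1 pixel when I last compared, before laying the spanner back.
- **Lock ring:** Both prongs went in to full depth without resistance, going by the arm's height reading. I turned clockwise until the force rose sharply from about 2 N to 20 N, then backed off about 3 degrees and lifted the spanner straight out.
- **Spanner:** It lies on its rest as before; the before and after pictures look alike. I saw nothing else out of place in the last pictures, though the arm hid part of the top view.

**Disagreement:** the holes show about 50 to 52 degrees of ring travel. That fits the allowed start range. If the ring's zero lines up with the lap's axes, though, I would have expected about 56 degrees. I relied on the felt stop, because the measured moment put that force at the height of the spanner rather than the hood. I did not engage the ring a second time to check.

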